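# Fill the sprung-lid fittings case with brass couplings

## Robot

A 7-joint arm with a two-finger parallel gripper is mounted at the origin on the work surface. World frame = base frame: x ahead of the robot, y to its left, z up, the work surface at z = 0. Lengths are in m, angles in rad, forces in N, time in s.
With the tool pointing down it reaches from about 0.4 to 0.875 m from the base axis. Payload 4.4 kg.
Tool frame: the origin (TCP) lies on the centre line of the jaws, within the pads' length; the fingertips stand 8 mm ahead of it and the grasp point (between the pads) lies 11 mm behind it (tip_reach is the distance from the TCP to the fingertips, in m); x points along the fingers, y is the direction in which the jaws open and shut, and the axes are right-handed (so a half turn about x gives the same grasp; the last joint's range is limited). The gripper opens to 85 mm and grips with 20 to 120 N. Pads are 22 mm wide; open, the fingers measure 114 mm over their backs; the gripper's body (76 mm by 85 mm) begins 54 mm behind the grasp point. The pads swing forward as they close: fully open they stand 13 mm farther back than shut.
Start: joints at [1.115, 0.628, 0.038, 1.517, -0.027, 0.996, -0.02], TCP at [0.247, -0.601, 0.239] pointing down, gripper open.
Joint ranges: [-3.06, 3.06], [-0.37, 2.12], [-1.25, 1.32], [0.18, 2.47], [-1.1, 4.24], [0.23, 1.98], [-2.94, 2.94]. Speed limits (rad/s): [2.57, 2.57, 3.14, 3.14, 3.14, 3.14, 3.14].

## Interface

Orientations are given as a rotation vector (axis times angle).
In Python, from plant import state, grab_frame, finish_job, tip_reach gives the robot as it stands.
- The arm moves only by the tool play_rows, never from a script. Its argument "deltas" is a list of rows, each an object of numbers: "dx", "dy", "dz": the shift along the tool's x, y, z in mm; "wx", "wy", "wz": the turn, a rotation vector about the tool's x, y, z in rad; "hand": the opening in per cent of the stroke, from 0 (shut) to 100 (fully open). A call has 1 to 20 rows; each row is the pose to reach, as a shift and turn from the pose commanded when the call began, along the tool's axes at that moment; what a row does not reach only later rows make up. A row lasts 1/8 s, in which the tool goes at most 62.5 mm and 10.7 degrees, less where a joint would pass 70% of its speed; a pose out of reach is approached as far as the arm can. A call with a gripper value outside its range is refused whole. The fingers move at their own pace and stop on an object; the grip force is fixed at half the most. Time passes only in rows, so rows that repeat a pose let the fingers close. It gives the time, the measured TCP pose, the force and the opening at its end, in the units of the state.
- state(): the state, without advancing time (a new reading comes with each control period).
- grab_frame(name): name is "scene" or "top"; returns a dict with "frame" (480x640x3 uint8, red, green, blue), "camera_matrix" (3x3 intrinsics, pixels), "R" (3x3) and "t" (3): a world point X has camera coordinates R X + t. Camera axes: x right, y down, z forward; pixel columns grow to the right and rows downward; lengths in m; the calibration is good to about 2 mm. A picture is of the moment at which its call begins. There is no depth.
- finish_job(): hands the job in, once; it reports no verdict.
The state is a dict: "time": time; "joint_positions": joint angles; "qvel": joint speeds; "joint_torque": joint torques, N m; "tool_pos": TCP position; "orientation": TCP orientation; "force": force on the tool from outside, world axes, zero at the start; "moment": the same for the moment, N m; "width": opening from 0.0 (shut) to 1.0 (fully open).
Only numpy, scipy, OpenCV 4.12 (cv2) and the standard library are available. Lean on these libraries where they do the work, as an engineer would, in place of code of your own. Each camera call takes 0.05 s, during which the arm holds its last target.

## Task

Press the red button so that the lid of the blue fittings case pops up, then rest your fingers against the raised lid until it has stopped swinging. Lay every brass coupling from the counter in the case, one to a well, flat in the groove on the bottom of its well, and only then push the lid down until it latches shut. Leave the other goods on the counter where they are.

Things in the scene. Friction and masses are not known exactly. Their poses are not given: they have to be found in the camera images.
- case: Blue case fixed to the counter, 110 mm (x) by 416 mm (y), walls 5 mm thick, 52 mm high. Origin: centre of its underside; x points from the button side to the hinge side, y along the wells, z up. Five wells in a row, each 100 (x) by 78 mm (y) inside, parted by dividers 4 mm thick, 34 mm high at y = -123, -41, 41, 123 mm.
- lid_angle (a joint): Lid angle in rad about the hinge on top of the case's +x wall: 0 shut and latched, grows as it opens, stop at 2.3. Released, a weak spring throws it up; it then swings about its resting angle, near 1.65 (upright), for some seconds. It shuts by pushing its front edge over and down (1 to 2 N, 5 to 15 N over the last centimetre, where the catch snaps over it).
- lid: The lid: clear panel in an orange frame, 110 by 416 mm, 8 mm thick. Origin at the middle of the hinge line, at its lower face; x runs from the front edge to the hinge (the front edge is at x = -110 mm), z out of its outer (upper) face.
- lid_edge (a point): Middle of the lid's front edge, on its outer face.
- lid_hinge (a point): Middle of the lid's hinge line, 52 mm above the counter.
- button (a joint): Press of the lid release button, in rad of the rocking catch that carries it: 0 out, 0.16 fully down, which is 6.5 mm at the button (about 5 N); the catch lets the lid go at 0.04 to 0.1 (2 to 4 mm). It springs back. Snapping the lid shut also moves it.
- button_top (a point): Centre of the top face of the round red release button, 30 mm across, pressed straight down, 62 mm above the counter. It stands 104 mm out from the case's centre (-x) on a blue ledge 40 mm high, 64 mm wide and 71 mm deep; its steel catch, 64 mm high, stands between it and the lid.
- well0 (a point): Well 0 of the case (0 at its -y end, 4 at its +y end): centre of its floor, 5 mm above the counter. The floor is a groove 46 mm wide and 78 mm long, along the case's y, that takes one coupling; on either side of it (x) a step 27 mm wide rises 8 mm above the floor.
- well1 (a point): Well 1 of the case (0 at its -y end, 4 at its +y end): centre of its floor, 5 mm above the counter. The floor is a groove 46 mm wide and 78 mm long, along the case's y, that takes one coupling; on either side of it (x) a step 27 mm wide rises 8 mm above the floor.
- well2 (a point): Well 2 of the case (0 at its -y end, 4 at its +y end): centre of its floor, 5 mm above the counter. The floor is a groove 46 mm wide and 78 mm long, along the case's y, that takes one coupling; on either side of it (x) a step 27 mm wide rises 8 mm above the floor.
- well3 (a point): Well 3 of the case (0 at its -y end, 4 at its +y end): centre of its floor, 5 mm above the counter. The floor is a groove 46 mm wide and 78 mm long, along the case's y, that takes one coupling; on either side of it (x) a step 27 mm wide rises 8 mm above the floor.
- well4 (a point): Well 4 of the case (0 at its -y end, 4 at its +y end): centre of its floor, 5 mm above the counter. The floor is a groove 46 mm wide and 78 mm long, along the case's y, that takes one coupling; on either side of it (x) a step 27 mm wide rises 8 mm above the floor.
- coupling0: Brass pipe coupling: square bar with bevelled edges, 64 mm long, 36 mm thick both ways, bores in its ends, about 0.22 kg. Origin at its centre (18 mm up when lying); x along its length. Three to five of them lie on the counter; an absent one reads None.
- coupling1: Brass pipe coupling: square bar with bevelled edges, 64 mm long, 36 mm thick both ways, bores in its ends, about 0.22 kg. Origin at its centre (18 mm up when lying); x along its length. Three to five of them lie on the counter; an absent one reads None.
- coupling2: Brass pipe coupling: square bar with bevelled edges, 64 mm long, 36 mm thick both ways, bores in its ends, about 0.22 kg. Origin at its centre (18 mm up when lying); x along its length. Three to five of them lie on the counter; an absent one reads None.
- coupling3: Brass pipe coupling: square bar with bevelled edges, 64 mm long, 36 mm thick both ways, bores in its ends, about 0.22 kg. Origin at its centre (18 mm up when lying); x along its length. Three to five of them lie on the counter; an absent one reads None.
- coupling4: Brass pipe coupling: square bar with bevelled edges, 64 mm long, 36 mm thick both ways, bores in its ends, about 0.22 kg. Origin at its centre (18 mm up when lying); x along its length. Three to five of them lie on the counter; an absent one reads None.
- pvc_tee: White plastic tee, 80 by 65 mm, 30 mm high, origin under its centre. Stays where it is.
- pvc_elbow: Grey plastic elbow, 75 by 79 mm, 34 mm high, origin underneath. Stays where it is.
- sealant_can: Green-labelled can, 72 mm across, 100 mm high, origin underneath. Stays where it is.
- tape_roll: White roll of tape lying flat, 90 mm across, 25 mm high, origin underneath. Stays where it is.
- washer_carton: Cardboard carton 90 by 60 by 45 mm, origin underneath. Stays where it is.
- driver: Screwdriver lying on the counter, x along it. Stays where it is.
- primer_bottle: White bottle with red cap, 60 mm across, 120 mm high, origin underneath. Stays where it is.

How it is judged:
On the way, in this order (a step that is already met when the one before it is completed fails the run):
1. the release button is pressed (value of joint button above 0.03 rad), for 0.02 s.
2. the raised lid is held still by the hand (value of joint lid_angle above 1.1 rad and velocity of joint lid_angle between -0.25 and 0.25 rad/s and contact force between any of the fingers, the arm and lid above 0.04 N), for 0.3 s.
3. every coupling lies flat in the groove of a well of its own, the lid still open (x of coupling0 in the frame of case between -0.05 and 0.05 m and y of coupling0 in the frame of case between -0.203 and 0.203 m and z of each of coupling0, coupling1, coupling2, coupling3, coupling4 in the frame of case below 0.0265 m and x of coupling1 in the frame of case between -0.05 and 0.05 m and y of coupling1 in the frame of case between -0.203 and 0.203 m and x of coupling2 in the frame of case between -0.05 and 0.05 m and y of coupling2 in the frame of case between -0.203 and 0.203 m and x of coupling3 in the frame of case between -0.05 and 0.05 m and y of coupling3 in the frame of case between -0.203 and 0.203 m and x of coupling4 in the frame of case between -0.05 and 0.05 m and y of coupling4 in the frame of case between -0.203 and 0.203 m and linear speed of each of coupling0, coupling1, coupling2, coupling3, coupling4 below 0.03 m/s and contact force between the fingers and coupling0 below 0.05 N and contact force between the fingers and coupling1 below 0.05 N and contact force between the fingers and coupling2 below 0.05 N and contact force between the fingers and coupling3 below 0.05 N and contact force between the fingers and coupling4 below 0.05 N and value of joint lid_angle above 0.6 rad), for 0.2 s.
At the end, for the whole second after the job is handed in: Every coupling present lies flat on the bottom of a well (its centre under 26.5 mm above the counter; a second one would not fit); the lid is shut and latched (under 0.04 rad) and the button is out again (x of coupling0 in the frame of case between -0.05 and 0.05 m and y of coupling0 in the frame of case between -0.203 and 0.203 m and z of each of coupling0, coupling1, coupling2, coupling3, coupling4 in the frame of case below 0.0265 m and x of coupling1 in the frame of case between -0.05 and 0.05 m and y of coupling1 in the frame of case between -0.203 and 0.203 m and x of coupling2 in the frame of case between -0.05 and 0.05 m and y of coupling2 in the frame of case between -0.203 and 0.203 m and x of coupling3 in the frame of case between -0.05 and 0.05 m and y of coupling3 in the frame of case between -0.203 and 0.203 m and x of coupling4 in the frame of case between -0.05 and 0.05 m and y of coupling4 in the frame of case between -0.203 and 0.203 m and value of joint each of lid_angle, button below 0.04 rad); the robot touches nothing.
It fails at once if another thing on the counter is shifted by more than 6 cm (distance of any of pvc_tee, pvc_elbow, sealant_can, tape_roll, washer_carton, driver, primer_bottle from where it was at the start of the episode above 0.06 m).
Of coupling0, coupling1, coupling2, coupling3, coupling4 only 3 to 5 are there at a start; the rules pass over those that are not, and their reading is None.
At some moment in a run one of coupling0, coupling1, coupling2, coupling3, coupling4 may be knocked a few centimetres aside while the robot is not near it.
Once in a run the grip may slacken for a moment while it holds something.
It also fails if it takes over 210 s, if anything falls off the work surface, if the arm or the gripper's body presses on something with over 40 N, if the wrist force passes 120 N, or if a joint passes its speed limit or range.

## Working session

There is one attempt and no reset: what is moved stays moved. The work goes in short steps, Python scripts to look and compute and a tool call to move; the robot and the scene stay as the last step left them, time stands still between calls to the robot, and variables do not carry over. Pictures are saved under pics/ and viewed, and the job is handed in when it is done.

Besides the shell and the picture viewer there is one more tool, called after "Request:" by a JSON object that holds its "api" and its "payload". play_rows: Moves the arm, as the interface text tells. Its arguments: {"type":"object","properties":{"deltas":{"type":"array"}},"required":["deltas"]}

```bash
ls; mkdir -p pics; cat > h.py <<'E'
import numpy as np, cv2
from plant import state, grab_frame, finish_job, tip_reach
from scipy.spatial.transform import Rotation as Ro
def shot(n,save):
    f=grab_frame(n); cv2.imwrite(f'pics/{save}.png',f['frame'][:,:,::-1]); 
    np.savez(f'pics/{save}.npz',**{k:np.array(f[k]) for k in ('camera_matrix','R','t')}); return f
def back(f,u,v,z):
    K,R,t=[np.array(f[k]) for k in('camera_matrix','R','t')]; t=t.ravel()
    d=R.T@np.linalg.solve(K,[u,v,1.]); c=-R.T@t
    return c+d*(z-c[2])/d[2]
def proj(f,X):
    K,R,t=[np.array(f[k]) for k in('camera_matrix','R','t')]
    p=K@(R@np.array(X)+t.ravel()); return p[:2]/p[2]
def crop(save,x0,y0,x1,y1,s,out):
    im=cv2.imread(f'pics/{save}.png')[y0:y1,x0:x1]; cv2.imwrite(f'pics/{out}.png',cv2.resize(im,None,fx=s,fy=s,interpolation=cv2.INTER_CUBIC))
def to_tool(target,rot=None):
    s=state(); R=Ro.from_rotvec(s['orientation']); return R.inv().apply(np.array(target)-s['tool_pos'])*1000
E
python3 - <<'E'
from h import *
s=state(); print(s); print(tip_reach, Ro.from_rotvec(s['orientation']).as_matrix().round(3))
shot('top','t0'); f=shot('scene','s0')
E
```

```text
pics
{'time': 0.0, 'joint_positions': array([ 1.11519696,  0.62937487,  0.03844777,  1.51837526, -0.02699107,
        0.99631248, -0.0199924 ]), 'qvel': array([ 0.00037747,  0.00034257,  0.00083126, -0.00092471, -0.00101217,
       -0.00113484, -0.00049154]), 'joint_torque': array([ 3.18841594e-04, -5.63392460e+01,  1.22644544e+00, -1.93443757e+01,
        1.10453193e-02,  1.05944794e-02, -1.38104397e-05]), 'tool_pos': array([ 0.2467866 , -0.6006568 ,  0.23836825]), 'orientation': array([ 2.00803163,  0.39844053, -2.00888258]), 'force': array([-0.18421793,  0.42575121, -0.43282122]), 'moment': array([ 0.02007906,  0.01478462, -0.01358602]), 'width': 0.9983696765567922}
0.008 [[-0.001  0.38  -0.925]
 [ 0.002 -0.925 -0.38 ]
 [-1.    -0.002  0.   ]]
```

View pics/t0.png

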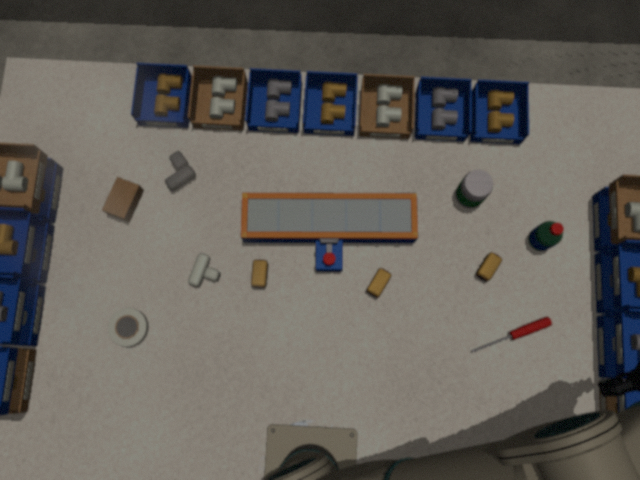

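View pics/s0.png

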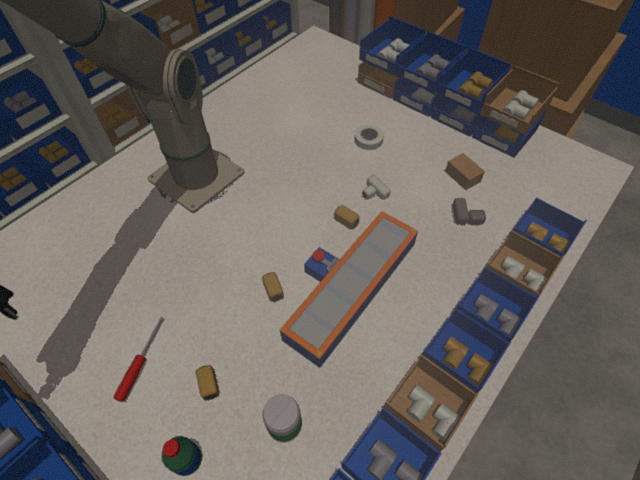

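The top view shows three couplings, at (260,273), (378,282) and (489,266), with the button at about (329,257). The scene view confirms three. Next I'll measure in enlarged crops.

```bash
python3 - <<'E'
from h import *
crop('t0',230,180,430,310,4,'t0a'); crop('t0',460,235,520,295,8,'t0b')
f=dict(np.load('pics/t0.npz'))
print('cam',(-f['R'].T@f['t'].ravel()))
im=cv2.imread('pics/t0.png'); hsv=cv2.cvtColor(im,cv2.COLOR_BGR2HSV)
m=cv2.inRange(hsv,(8,90,60),(28,255,255))
n,l,st,c=cv2.connectedComponentsWithStats(m)
for i in range(1,n):
    if 40<st[i,4]<6000 and 150<c[i][1]<330 and 60<c[i][0]<580:
        ct=cv2.findContours((l==i).astype('uint8'),0,2)[0][0]
        print(c[i].round(1),st[i],cv2.minAreaRect(ct))
E
```

```text
cam [ 0.21595782 -0.01979118  1.46571633]
[122.  195.8] [104 178  35  39 709] ((121.3858871459961, 197.0835418701172), (23.574462890625, 34.682594299316406), 22.833656311035156)
[330.  215.7] [ 241  192  177   47 2613] ((329.0428771972656, 215.33856201171875), (176.1704864501953, 45.70576477050781), 0.3430843949317932)
[489.2 265.7] [477 253  25  27 380] ((489.2209777832031, 265.32830810546875), (15.264337539672852, 25.746288299560547), 31.607501983642578)
[259.1 273. ] [252 260  16  27 374] ((259.0860900878906, 273.05328369140625), (14.485719680786133, 26.70804214477539), 5.19442892074585)
[378.8 281.9] [367 269  24  28 372] ((378.82354736328125, 281.79412841796875), (14.234380722045898, 26.5822811126709), 30.963756561279297)
```

```bash
python3 - <<'E'
from h import *
f=dict(np.load('pics/t0.npz'))
for q in [(260,273),(378,282),(489,266),(329,257)]: print(q,back(f,*q,0.03).round(3))
E
```

```text
(260, 273) [0.445 0.142 0.03 ]
(378, 282) [ 0.439 -0.137  0.03 ]
(489, 266) [ 0.491 -0.397  0.03 ]
(329, 257) [ 0.492 -0.018  0.03 ]
```

View pics/t0a.png

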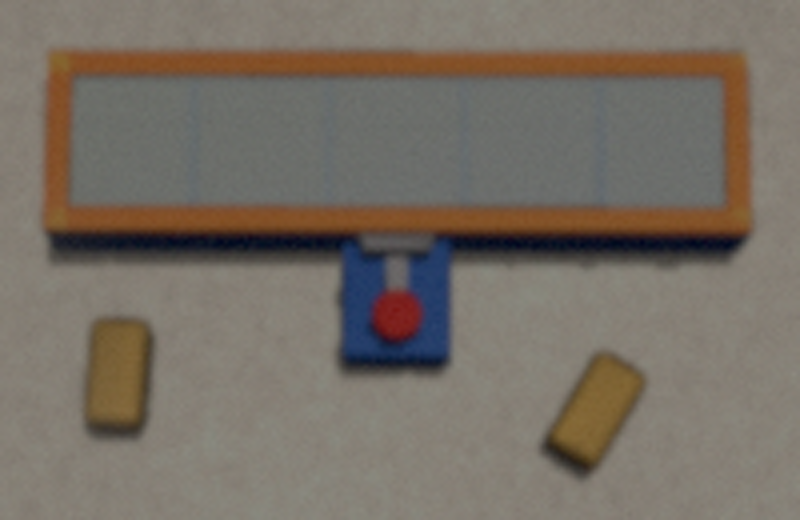

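View pics/t0b.png

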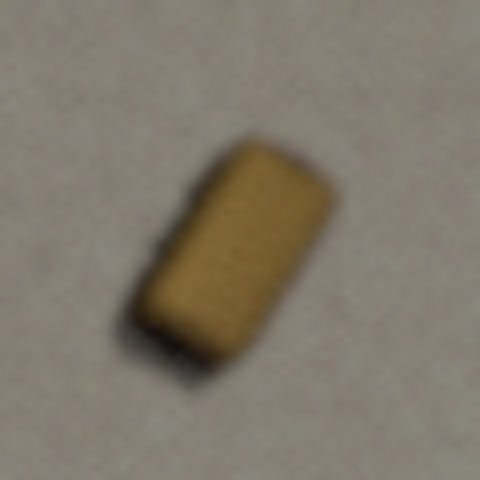

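```bash
python3 - <<'E'
from h import *
f=dict(np.load('pics/t0.npz')); g=dict(np.load('pics/s0.npz'))
P={}
for n,q,z in [('TL',(242.5,193.2),.06),('TR',(416.7,192.7),.06),('BR',(417.7,238),.06),('BL',(241.5,238.5),.06),('but',(329.2,258.7),.062)]:
    P[n]=back(f,*q,z); print(n,P[n].round(4))
print('w',np.linalg.norm(P['TL']-P['TR']),np.linalg.norm(P['BL']-P['BR']),np.linalg.norm(P['TL']-P['BL']),np.linalg.norm(P['TR']-P['BR']))
im=cv2.imread('pics/s0.png'); hsv=cv2.cvtColor(im,cv2.COLOR_BGR2HSV)
m=cv2.inRange(hsv,(8,90,30),(30,255,255))
n,l,st,c=cv2.connectedComponentsWithStats(m)
for q in [(346,217),(273,286),(206,382)]:
    i=l[q[1],q[0]]; print('scene',c[i].round(1),st[i],back(g,*c[i],.018).round(4))
im=cv2.imread('pics/t0.png'); hsv=cv2.cvtColor(im,cv2.COLOR_BGR2HSV)
m=cv2.inRange(hsv,(8,90,30),(30,255,255))
n,l,st,c=cv2.connectedComponentsWithStats(m)
for q in [(260,273),(378,282),(489,266)]:
    i=l[q[1],q[0]]; ct=cv2.findContours((l==i).astype('uint8'),0,2)[0][0]
    a=cv2.minAreaRect(ct); bx=cv2.boxPoints(a); W=np.array([back(f,*p,.03)[:2] for p in bx]); e=[W[1]-W[0],W[2]-W[1]]; e=max(e,key=np.linalg.norm)
    print('top',c[i].round(1),st[i],back(f,*c[i],.018).round(4),'len',[np.linalg.norm(W[1]-W[0]).round(4),np.linalg.norm(W[2]-W[1]).round(4)],'ang',np.degrees(np.arctan2(e[1],e[0])))
crop('s0',240,180,440,370,4,'s0a')
E
```

```text
TL [0.6295 0.1943 0.06  ]
TR [ 0.6526 -0.2182  0.06  ]
BR [ 0.5427 -0.223   0.06  ]
BL [0.5196 0.1878 0.06  ]
but [ 0.4822 -0.0192  0.062 ]
w 0.413123108151186 0.4115197627785518 0.11008495491868081 0.11007540774517491
scene [346.3 214.7] [335 205  24  23 262] [0.4407 0.1518 0.018 ]
scene [271.9 284.7] [263 272  20  29 332] [ 0.4337 -0.1358  0.018 ]
scene [206.6 381.1] [196 365  23  33 522] [ 0.4883 -0.3983  0.018 ]
top [259.1 273. ] [252 260  16  27 374] [0.447  0.1455 0.018 ] len [np.float64(0.0637), np.float64(0.0344)] ang -0.7423768080606252
top [378.6 282.3] [367 269  24  28 384] [ 0.4399 -0.1389  0.018 ] len [np.float64(0.066), np.float64(0.0334)] ang -28.30626388043081
top [488.8 266.2] [477 253  25  28 399] [ 0.4926 -0.3997  0.018 ] len [np.float64(0.0675), np.float64(0.0355)] ang -30.632539696178128
```

View pics/s0a.png

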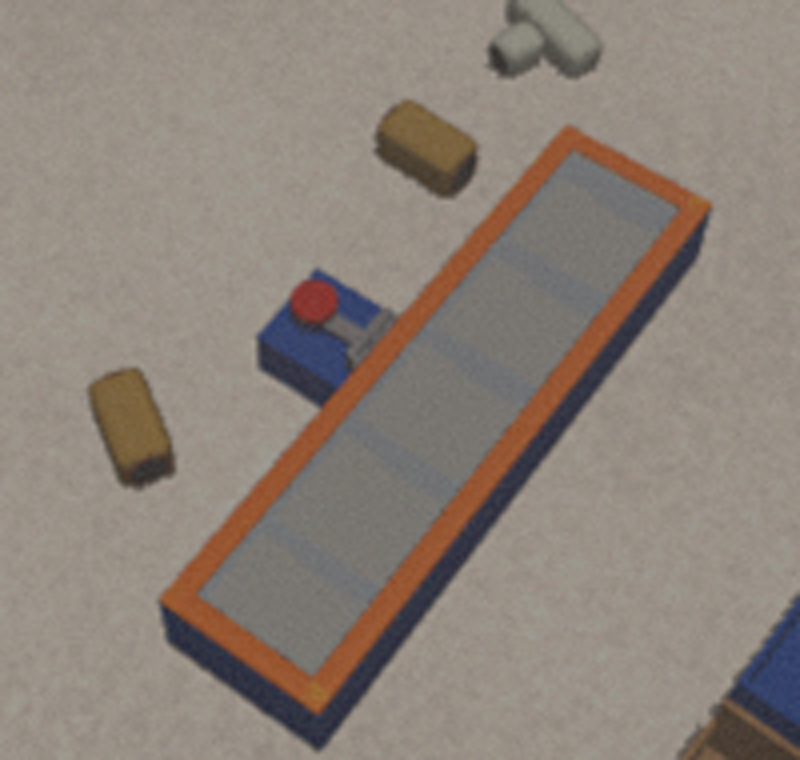

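```bash
python3 - <<'E'
from h import *
from scipy.optimize import least_squares
f=dict(np.load('pics/t0.npz')); g=dict(np.load('pics/s0.npz'))
L=lambda a:(np.array(a))
pts=[(-55,-208,60),(55,-208,60),(55,208,60),(-55,208,60),(-104,0,62)]
top=[(417.7,238),(416.7,192.7),(242.5,193.2),(241.5,238.5),(329.2,258.7)]
sc=[(280.75,330),(320,358),(417,231.75),(382.5,211.75),(240+315/4,180+298/4)]
def W(p,q):
    c,s=np.cos(p[2]),np.sin(p[2]); q=np.array(q)/1000; return np.array([p[0]+c*q[0]-s*q[1],p[1]+s*q[0]+c*q[1],q[2]])
def res(p,use):
    r=[]
    for q,a,b in zip(pts,top,sc):
        if 't' in use:r+=list(proj(f,W(p,q))-a)
        if 's' in use:r+=list(proj(g,W(p,q))-b)
    return np.array(r)
for u in('t','s','ts'):
    o=least_squares(res,[.58,-.015,0.05],args=(u,)); print(u,o.x,np.degrees(o.x[2]),o.fun.round(1))
p=o.x; np.save('case.npy',p)
print('button',W(p,(-104,0,62)))
for i in range(5): print(i,W(p,(0,-164+82*i,5)))
E
```

```text
t [ 0.58610938 -0.01448967  0.05516756] 3.1608681174563484 [ 0.9  0.1  0.4  0.1 -0.8 -0.1 -1.  -0.1  0.5 -0. ]
s [ 0.58958166 -0.01278187  0.05096238] 2.9199292822638854 [-1.  -0.   0.   0.7  1.7 -0.8 -0.8 -0.8  0.1  0.3]
ts [ 0.58784071 -0.01358973  0.05360769] 3.0714943649446917 [ 0.5 -0.6 -1.6 -0.   0.1 -0.5 -0.6  0.6 -1.1 -0.9  0.8 -1.1 -1.3 -1.
 -1.7 -1.   0.  -0.8 -0.7  0.2]
button [ 0.48399011 -0.01916226  0.062     ]
0 [ 0.59662816 -0.17735414  0.005     ]
1 [ 0.59223444 -0.09547194  0.005     ]
2 [ 0.58784071 -0.01358973  0.005     ]
3 [0.58344699 0.06829247 0.005     ]
4 [0.57905326 0.15017467 0.005     ]
```

```bash
cat >> h.py <<'E'
def C2W(q):
    p=np.load('case.npy'); c,s=np.cos(p[2]),np.sin(p[2]); q=np.array(q)/1000.; return np.array([p[0]+c*q[0]-s*q[1],p[1]+s*q[0]+c*q[1],q[2]])
def W2C(X):
    p=np.load('case.npy'); c,s=np.cos(p[2]),np.sin(p[2]); d=np.array(X)[:2]-p[:2]
    return np.array([c*d[0]+s*d[1],-s*d[0]+c*d[1],X[2]])*1000
def tool_rot(yaw): # tool x down, tool y at world yaw (rad)
    y=np.array([np.cos(yaw),np.sin(yaw),0]); x=np.array([0,0,-1.]); return Ro.from_matrix(np.c_[x,y,np.cross(x,y)])
def delta(pos,yaw,S=None):
    s=S or state(); R=Ro.from_rotvec(s['orientation']); 
    d=R.inv().apply(np.array(pos)-s['tool_pos'])*1000; w=(R.inv()*tool_rot(yaw)).as_rotvec()
    return d.round(1),w.round(3)
CY=np.load('case.npy')[2]
def stat():
    s=state(); R=Ro.from_rotvec(s['orientation']).as_matrix()
    print('t',round(s['time'],2),'case',W2C(s['tool_pos']).round(1),'world',s['tool_pos'].round(4),'yawdeg',np.degrees(np.arctan2(R[1,1],R[0,1])).round(2),'xaxis',R[:,0].round(3),'F',s['force'].round(2),'w',round(s['width'],3),'q',s['joint_positions'].round(2))
E
python3 - <<'E'
from h import *
print(delta(C2W((-109,0,120)),CY))
E
```

```text
(array([ 119.3, -449.2, -435.6]), array([-1.235e+00, -1.000e-03,  1.000e-03]))
```

Request:
{"api": "play_rows", "payload": {"deltas": [{"dx": 5,"dy": -40,"dz": -39,"wx": -0.11,"hand": 0},{"dx": 10,"dy": -80,"dz": -78,"wx": -0.22,"hand": 0},{"dx": 15,"dy": -120,"dz": -116,"wx": -0.33,"hand": 0},{"dx": 20,"dy": -160,"dz": -155,"wx": -0.44,"hand": 0},{"dx": 25,"dy": -200,"dz": -194,"wx": -0.55,"hand": 0},{"dx": 30,"dy": -240,"dz": -233,"wx": -0.66,"hand": 0},{"dx": 35,"dy": -280,"dz": -272,"wx": -0.77,"hand": 0},{"dx": 40,"dy": -320,"dz": -310,"wx": -0.88,"hand": 0},{"dx": 50,"dy": -360,"dz": -349,"wx": -0.99,"hand": 0},{"dx": 60,"dy": -400,"dz": -388,"wx": -1.1,"hand": 0},{"dx": 80,"dy": -430,"dz": -417,"wx": -1.2,"hand": 0},{"dx": 100,"dy": -449,"dz": -435.5,"wx": -1.235,"hand": 0},{"dx": 119,"dy": -449.2,"dz": -435.6,"wx": -1.235,"wy": -0.001,"wz": 0.001,"hand": 0},{"dx": 119,"dy": -449.2,"dz": -435.6,"wx": -1.235,"wy": -0.001,"wz": 0.001,"hand": 0}]}}

```text
validation failed for argument at $.de...
```

```bash
python3 - <<'E'
from h import *
stat(); print(delta(C2W((-109,0,72)),CY)); shot('top','t1'); shot('scene','s1'); crop('s1',220,160,420,310,4,'s1a')
E
```

```text
t 0.1 case [-372.  -568.   238.5] world [ 0.2468 -0.6007  0.2385] yawdeg -67.67 xaxis [-0.001  0.002 -1.   ] F [-0.07  0.09  0.24] w 1.001 q [ 1.12  0.63  0.04  1.52 -0.03  1.   -0.02]
(array([ 167.3, -449.2, -435.6]), array([-1.235e+00, -1.000e-03,  1.000e-03]))
```

View pics/s1a.png

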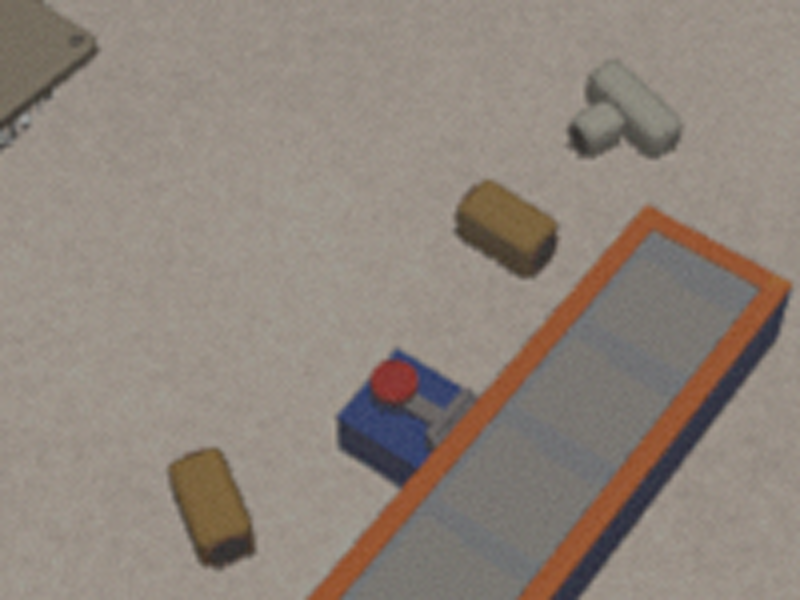

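View pics/t1.png

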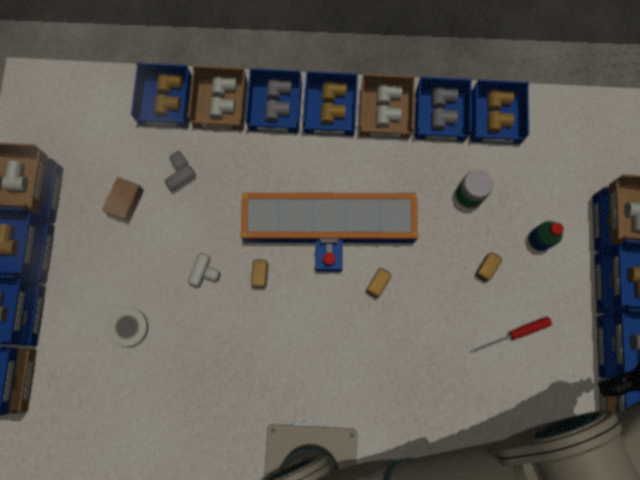

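The move call was refused, and the arm hasn't moved. I'll try rows with every key present.

Request:
{"api": "play_rows", "payload": {"deltas": [{"dx": 5,"dy": -40,"dz": -39,"wx": -0.11,"wy": 0,"wz": 0,"hand": 0},{"dx": 10,"dy": -80,"dz": -78,"wx": -0.22,"wy": 0,"wz": 0,"hand": 0}]}}

```text
time: 0.45
tool_pos: [0.289, -0.4965, 0.2288]
orientation: [1.872, 0.591, -1.871]
force: [1.3, 1.1, 0.4]
width: 0.602
```

```bash
python3 - <<'E'
from h import *
stat(); print(delta(C2W((-109,0,120)),CY))
E
```

```text
t 0.45 case [-324.3 -466.2  228.8] world [ 0.289  -0.4965  0.2288] yawdeg -54.93 xaxis [ 0.  0. -1.] F [1.35 1.12 0.44] w 0.602 q [ 1.01  0.53 -0.02  1.75  0.02  0.87  0.02]
(array([ 108.9, -281.3, -429.6]), array([-1.012, -0.   , -0.   ]))
```

Request:
{"api": "play_rows", "payload": {"deltas": [{"dx": 5,"dy": -32,"dz": -48,"wx": -0.12,"wy": 0,"wz": 0,"hand": 0},{"dx": 10,"dy": -64,"dz": -96,"wx": -0.24,"wy": 0,"wz": 0,"hand": 0},{"dx": 15,"dy": -96,"dz": -144,"wx": -0.36,"wy": 0,"wz": 0,"hand": 0},{"dx": 20,"dy": -128,"dz": -192,"wx": -0.48,"wy": 0,"wz": 0,"hand": 0},{"dx": 30,"dy": -160,"dz": -240,"wx": -0.6,"wy": 0,"wz": 0,"hand": 0},{"dx": 40,"dy": -192,"dz": -288,"wx": -0.72,"wy": 0,"wz": 0,"hand": 0},{"dx": 50,"dy": -224,"dz": -336,"wx": -0.84,"wy": 0,"wz": 0,"hand": 0},{"dx": 65,"dy": -256,"dz": -385,"wx": -0.95,"wy": 0,"wz": 0,"hand": 0},{"dx": 85,"dy": -275,"dz": -422,"wx": -1.01,"wy": 0,"wz": 0,"hand": 0},{"dx": 109,"dy": -281,"dz": -430,"wx": -1.012,"wy": 0,"wz": 0,"hand": 0},{"dx": 109,"dy": -281,"dz": -430,"wx": -1.012,"wy": 0,"wz": 0,"hand": 0}]}}

```text
time: 1.82
tool_pos: [0.4793, -0.02, 0.1191]
orientation: [1.168, 1.237, -1.172]
force: [-0.9, -1.1, 0.3]
width: 0.001
```

```bash
python3 - <<'E'
from h import *
stat(); print(delta(C2W((-109,0,72)),CY)); shot('top','t2'); shot('scene','s2'); crop('s2',220,160,420,310,4,'s2a')
crop('t2',230,180,430,310,4,'t2a')
E
```

```text
t 1.82 case [-108.7   -0.6  119.1] world [ 0.4793 -0.02    0.1191] yawdeg 3.05 xaxis [-0.004  0.    -1.   ] F [-0.88 -1.11  0.33] w 0.001 q [ 0.15  0.59 -0.25  2.09  0.29  0.5  -0.25]
(array([47.1, -0.1, -0.6]), array([-0.   , -0.   ,  0.004]))
```

View pics/s2a.png

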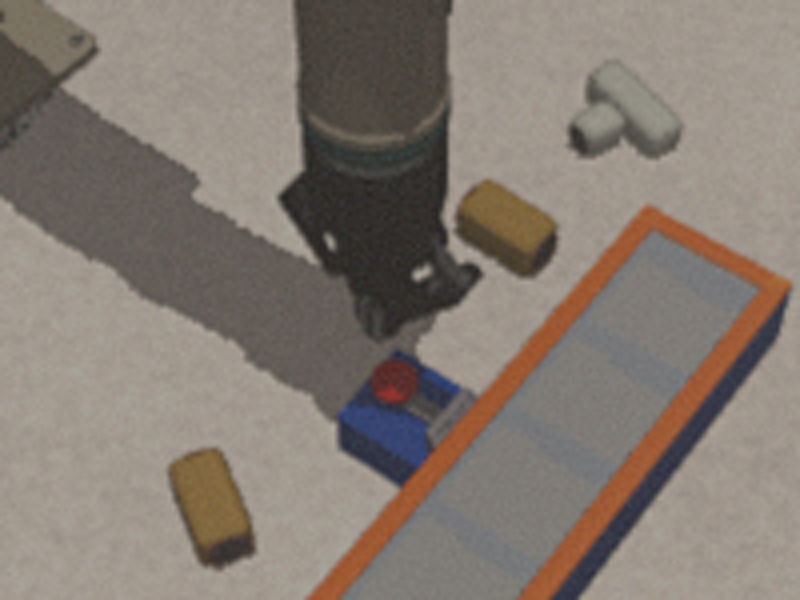

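View pics/t2a.png

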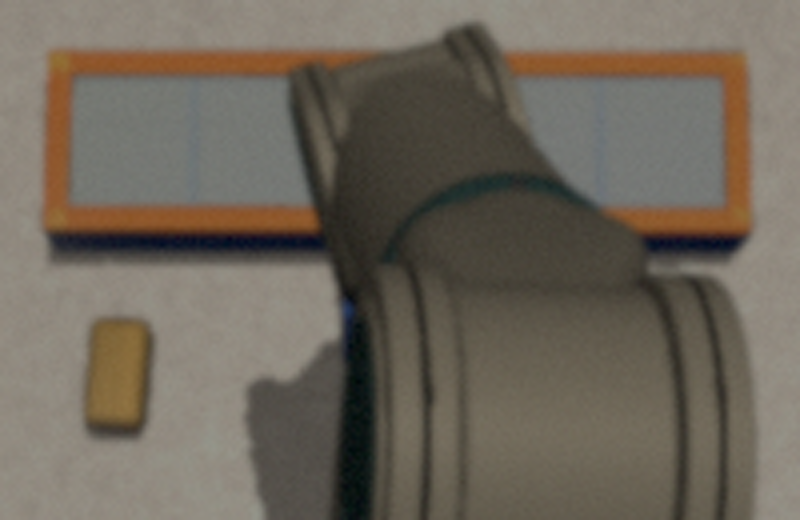

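Request:
{"api": "play_rows", "payload": {"deltas": [{"dx": 20,"dy": 0,"dz": -0.6,"wx": 0,"wy": 0,"wz": 0.004,"hand": 0},{"dx": 40,"dy": 0,"dz": -0.6,"wx": 0,"wy": 0,"wz": 0.004,"hand": 0},{"dx": 47,"dy": 0,"dz": -0.6,"wx": 0,"wy": 0,"wz": 0.004,"hand": 0},{"dx": 51,"dy": 0,"dz": -0.6,"wx": 0,"wy": 0,"wz": 0.004,"hand": 0},{"dx": 53,"dy": 0,"dz": -0.6,"wx": 0,"wy": 0,"wz": 0.004,"hand": 0},{"dx": 53,"dy": 0,"dz": -0.6,"wx": 0,"wy": 0,"wz": 0.004,"hand": 0}]}}

```text
time: 2.68
tool_pos: [0.4795, -0.0211, 0.0677]
orientation: [1.173, 1.23, -1.17]
force: [-3.7, -1.4, 4.9]
width: -0.001
```

```bash
python3 - <<'E'
from h import *
stat(); shot('scene','s3'); crop('s3',220,160,420,310,4,'s3a')
E
```

```text
t 2.67 case [-108.6   -1.7   67.7] world [ 0.4795 -0.0211  0.0677] yawdeg 2.89 xaxis [ 0.003 -0.001 -1.   ] F [-3.68 -1.35  4.94] w -0.001 q [ 0.11  0.69 -0.18  2.12  0.34  0.36 -0.3 ]
```

View pics/s3a.png

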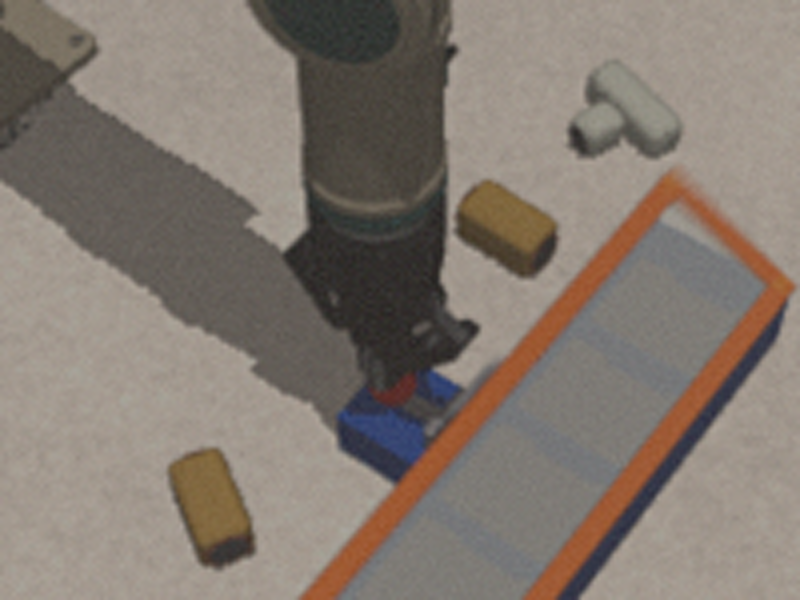

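Request:
{"api": "play_rows", "payload": {"deltas": [{"dx": -30,"dy": 0,"dz": -1.5,"wx": 0,"wy": 0,"wz": 0,"hand": 0},{"dx": -80,"dy": 0,"dz": -1.5,"wx": 0,"wy": 0,"wz": 0,"hand": 0},{"dx": -110,"dy": 0,"dz": -1.5,"wx": 0,"wy": 0,"wz": 0,"hand": 0},{"dx": -112,"dy": 0,"dz": -1.5,"wx": 0,"wy": 0,"wz": 0,"hand": 0},{"dx": -112,"dy": 0,"dz": -1.5,"wx": 0,"wy": 0,"wz": 0,"hand": 0}]}}

```text
time: 3.35
tool_pos: [0.4799, -0.0189, 0.1792]
orientation: [1.174, 1.229, -1.168]
force: [0.1, 0.0, -0.0]
width: -0.002
```

```bash
python3 - <<'E'
from h import *
stat(); shot('scene','s4');print(delta(C2W((10,0,138)),CY))
E
```

```text
t 3.35 case [-108.     0.4  179.2] world [ 0.4799 -0.0189  0.1792] yawdeg 2.92 xaxis [ 0.005  0.    -1.   ] F [ 0.08  0.05 -0.  ] w -0.002 q [ 0.2   0.49 -0.31  2.04  0.24  0.64 -0.22]
(array([ 41. , 118.3,   0.2]), array([-0.003, -0.   , -0.003]))
```

View pics/s4.png

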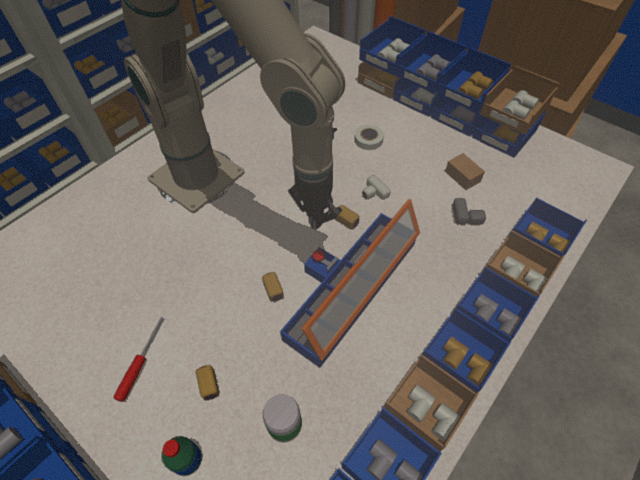

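The lid has popped up and stands near upright. I'll approach its inner face.

Request:
{"api": "play_rows", "payload": {"deltas": [{"dx": 10,"dy": 40,"dz": 0,"wx": 0,"wy": 0,"wz": -0.003,"hand": 0},{"dx": 20,"dy": 80,"dz": 0,"wx": 0,"wy": 0,"wz": -0.003,"hand": 0},{"dx": 35,"dy": 115,"dz": 0,"wx": 0,"wy": 0,"wz": -0.003,"hand": 0},{"dx": 41,"dy": 135,"dz": 0,"wx": 0,"wy": 0,"wz": -0.003,"hand": 0},{"dx": 41,"dy": 145,"dz": 0,"wx": 0,"wy": 0,"wz": -0.003,"hand": 0},{"dx": 41,"dy": 149,"dz": 0,"wx": 0,"wy": 0,"wz": -0.003,"hand": 0},{"dx": 41,"dy": 152,"dz": 0,"wx": 0,"wy": 0,"wz": -0.003,"hand": 0},{"dx": 41,"dy": 155,"dz": 0,"wx": 0,"wy": 0,"wz": -0.003,"hand": 0},{"dx": 41,"dy": 158,"dz": 0,"wx": 0,"wy": 0,"wz": -0.003,"hand": 0}]}}

```text
time: 4.53
tool_pos: [0.6378, -0.011, 0.1393]
orientation: [1.172, 1.232, -1.171]
force: [0.6, -0.2, 0.3]
width: 0.003
```

```bash
python3 - <<'E'
from h import *
stat(); shot('scene','s5');crop('s5',220,140,460,320,3,'s5a')
shot('top','t5');crop('t5',230,140,430,290,4,'t5a')
E
```

```text
t 4.53 case [ 5.000e+01 -1.000e-01  1.393e+02] world [ 0.6378 -0.011   0.1393] yawdeg 2.92 xaxis [ 0.001 -0.    -1.   ] F [ 0.55 -0.17  0.33] w 0.003 q [ 0.14  0.74 -0.28  1.64  0.26  0.8  -0.2 ]
```

View pics/s5a.png

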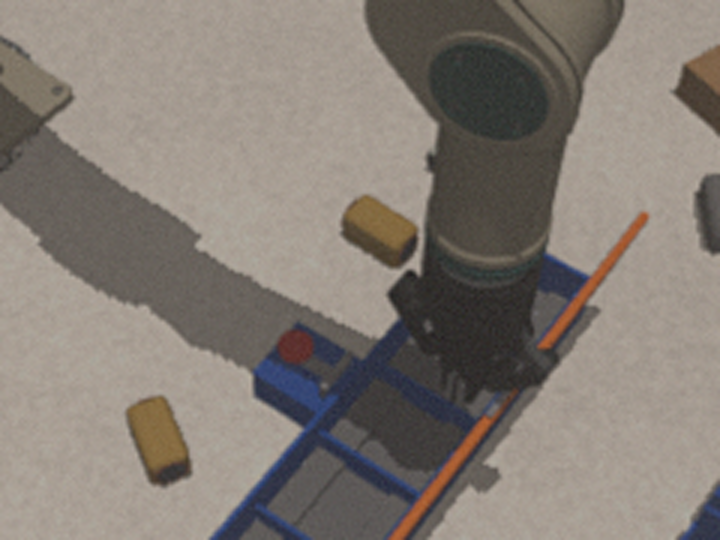

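View pics/t5a.png

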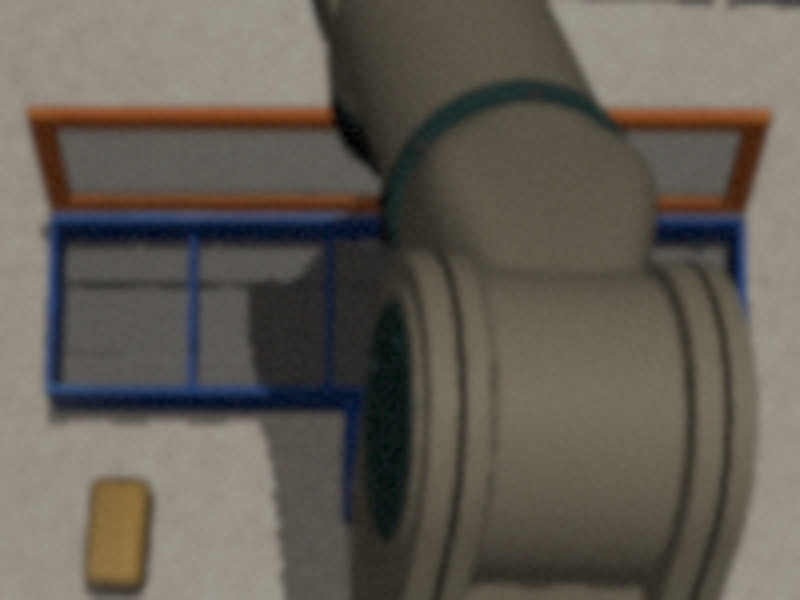

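```bash
cat >>h.py <<'E'
def lidang(f,uv,y,xl=-110,zl=0):
    best=None
    for th in np.arange(0,2.4,0.005):
        c,s=np.cos(th),np.sin(th)
        # lid local (xl,zl): shut -> case (55+xl, 52+zl)
        X=C2W((55+xl*c+zl*s, y, 52-xl*s+zl*c)); e=np.linalg.norm(proj(f,X)-uv)
        if best is None or e<best[0]: best=(e,th)
    return best
E
python3 - <<'E'
from h import *
f=dict(np.load('pics/t5.npz')); g=dict(np.load('pics/s5.npz'))
print(lidang(f,(230+32/4,140+110/4),208,-110,0),lidang(f,(230+770/4,140+112/4),-208,-110,0))
print(lidang(f,(230+32/4,140+110/4),208,-110,8),lidang(g,(220+645/3,140+214/3),208,-110,4))
E
```

```text
(np.float64(2.0223876081442764), np.float64(1.825)) (np.float64(0.5184050682119589), np.float64(1.81))
(np.float64(2.0454874639353466), np.float64(1.75)) (np.float64(0.6305314963531437), np.float64(1.79))
```

Request:
{"api": "play_rows", "payload": {"deltas": [{"dx": 0,"dy": 0,"dz": 0,"wx": 0,"wy": 0,"wz": 0,"hand": 0},{"dx": 0,"dy": 0,"dz": 0,"wx": 0,"wy": 0,"wz": 0,"hand": 0},{"dx": 0,"dy": 0,"dz": 0,"wx": 0,"wy": 0,"wz": 0,"hand": 0},{"dx": 0,"dy": 0,"dz": 0,"wx": 0,"wy": 0,"wz": 0,"hand": 0},{"dx": 0,"dy": 0,"dz": 0,"wx": 0,"wy": 0,"wz": 0,"hand": 0},{"dx": 0,"dy": 0,"dz": 0,"wx": 0,"wy": 0,"wz": 0,"hand": 0},{"dx": 0,"dy": 0,"dz": 0,"wx": 0,"wy": 0,"wz": 0,"hand": 0},{"dx": 0,"dy": 0,"dz": 0,"wx": 0,"wy": 0,"wz": 0,"hand": 0}]}}

```text
time: 5.62
tool_pos: [0.6378, -0.0109, 0.1389]
orientation: [1.172, 1.232, -1.171]
force: [0.4, -0.4, 0.7]
width: 0.0
```

```bash
python3 - <<'E'
from h import *
stat(); shot('scene','s6');crop('s6',340,180,460,270,6,'s6a')
stat(); shot('scene','s6b');crop('s6b',340,180,460,270,6,'s6b_')
import cv2; a=cv2.imread('pics/s5.png'); b=cv2.imread('pics/s6.png'); c=cv2.imread('pics/s6b.png'); cv2.imwrite('pics/cmp.png',np.hstack([cv2.resize(i[190:250,380:440],None,fx=4,fy=4) for i in(a,b,c)]))
E
```

```text
t 5.62 case [5.000e+01 1.000e-01 1.389e+02] world [ 0.6378 -0.0109  0.1389] yawdeg 2.92 xaxis [ 0.001  0.    -1.   ] F [ 0.43 -0.41  0.69] w 0.0 q [ 0.14  0.74 -0.28  1.64  0.26  0.8  -0.2 ]
t 5.67 case [5.00e+01 1.00e-01 1.39e+02] world [ 0.6378 -0.0108  0.139 ] yawdeg 2.93 xaxis [ 0.001  0.    -1.   ] F [ 0.06  0.26 -0.11] w -0.001 q [ 0.14  0.74 -0.28  1.64  0.26  0.8  -0.2 ]
```

View pics/cmp.png

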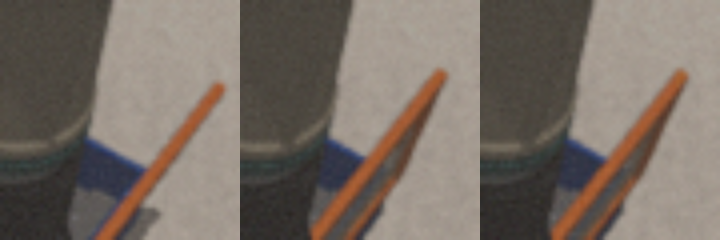

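View pics/s6a.png

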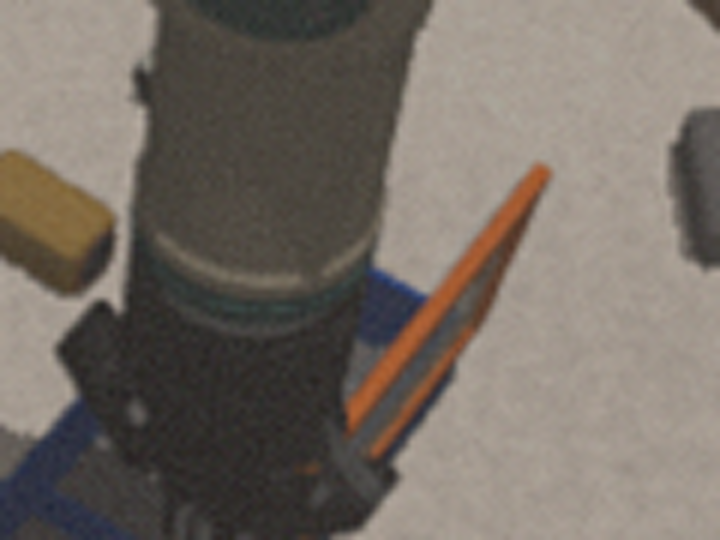

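```bash
python3 - <<'E'
from h import *
g=dict(np.load('pics/s5.npz'))
for uv in [(430.2,208),(430.7,208),(435,211)]: print(lidang(g,uv,208,-110,4))
E
```

```text
(np.float64(0.5894445614187233), np.float64(1.67))
(np.float64(0.31975085915286117), np.float64(1.675))
(np.float64(0.36863743731815535), np.float64(1.7850000000000001))
```

Request:
{"api": "play_rows", "payload": {"deltas": [{"dx": 0,"dy": 2,"dz": 0,"wx": 0,"wy": 0,"wz": 0,"hand": 0},{"dx": 0,"dy": 4,"dz": 0,"wx": 0,"wy": 0,"wz": 0,"hand": 0},{"dx": 0,"dy": 6,"dz": 0,"wx": 0,"wy": 0,"wz": 0,"hand": 0},{"dx": 0,"dy": 8,"dz": 0,"wx": 0,"wy": 0,"wz": 0,"hand": 0},{"dx": 0,"dy": 10,"dz": 0,"wx": 0,"wy": 0,"wz": 0,"hand": 0},{"dx": 0,"dy": 12,"dz": 0,"wx": 0,"wy": 0,"wz": 0,"hand": 0},{"dx": 0,"dy": 14,"dz": 0,"wx": 0,"wy": 0,"wz": 0,"hand": 0},{"dx": 0,"dy": 16,"dz": 0,"wx": 0,"wy": 0,"wz": 0,"hand": 0},{"dx": 0,"dy": 16,"dz": 0,"wx": 0,"wy": 0,"wz": 0,"hand": 0},{"dx": 0,"dy": 16,"dz": 0,"wx": 0,"wy": 0,"wz": 0,"hand": 0},{"dx": 0,"dy": 16,"dz": 0,"wx": 0,"wy": 0,"wz": 0,"hand": 0},{"dx": 0,"dy": 16,"dz": 0,"wx": 0,"wy": 0,"wz": 0,"hand": 0}]}}

```text
time: 7.22
tool_pos: [0.6537, -0.01, 0.139]
orientation: [1.172, 1.232, -1.171]
force: [-0.4, 0.3, 0.6]
width: 0.001
```

```bash
python3 - <<'E'
from h import *
stat(); shot('scene','s7'); 
for i in range(6): stat(); grab_frame('scene')
shot('scene','s7b'); a=cv2.imread('pics/s7.png'); b=cv2.imread('pics/s7b.png'); cv2.imwrite('pics/cmp2.png',np.hstack([cv2.resize(i[180:280,360:450],None,fx=4,fy=4) for i in(a,b)]))
E
```

```text
t 7.22 case [ 66.   0. 139.] world [ 0.6537 -0.01    0.139 ] yawdeg 2.92 xaxis [ 0.001  0.    -1.   ] F [-0.38  0.31  0.64] w 0.001 q [ 0.13  0.76 -0.28  1.59  0.26  0.83 -0.2 ]
t 7.28 case [ 66.   0. 139.] world [ 0.6537 -0.0101  0.139 ] yawdeg 2.92 xaxis [ 0.001  0.    -1.   ] F [-0.27 -0.64  0.22] w -0.003 q [ 0.13  0.76 -0.28  1.59  0.26  0.83 -0.2 ]
t 7.33 case [ 66.   0. 139.] world [ 0.6537 -0.01    0.139 ] yawdeg 2.92 xaxis [ 0.001  0.    -1.   ] F [0.34 0.53 0.07] w 0.003 q [ 0.13  0.76 -0.28  1.59  0.26  0.83 -0.2 ]
t 7.38 case [ 66.  -0. 139.] world [ 0.6537 -0.0101  0.139 ] yawdeg 2.92 xaxis [ 0.001  0.    -1.   ] F [-0.32 -0.8   0.17] w 0.001 q [ 0.14  0.76 -0.28  1.59  0.26  0.83 -0.2 ]
t 7.42 case [ 66.   0. 139.] world [ 0.6537 -0.01    0.139 ] yawdeg 2.92 xaxis [ 0.001  0.    -1.   ] F [ 0.39  0.87 -0.98] w 0.0 q [ 0.13  0.76 -0.28  1.59  0.26  0.83 -0.2 ]
t 7.47 case [ 66.   0. 139.] world [ 0.6537 -0.01    0.139 ] yawdeg 2.92 xaxis [ 0.001  0.    -1.   ] F [-0.03  0.69 -0.13] w 0.002 q [ 0.13  0.76 -0.28  1.59  0.26  0.83 -0.2 ]
t 7.53 case [ 66.  -0. 139.] world [ 0.6537 -0.0101  0.139 ] yawdeg 2.92 xaxis [ 0.001  0.    -1.   ] F [-0.23  0.64  0.29] w -0.0 q [ 0.13  0.76 -0.28  1.59  0.26  0.83 -0.2 ]
```

View pics/cmp2.png

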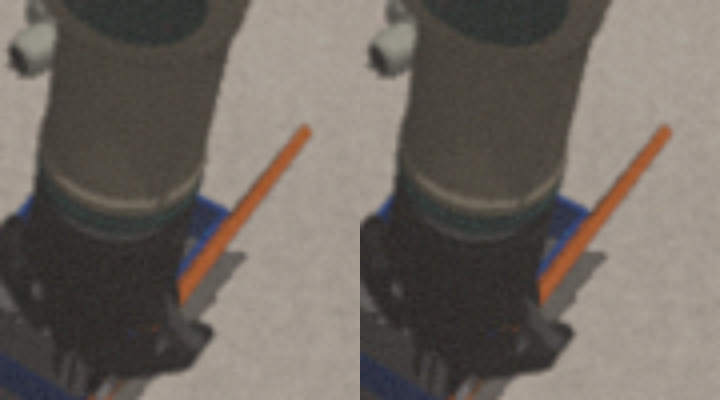

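Lid stands still at about 1.82 rad against the fingers, past its rest angle, so there is contact. I'll hold a little longer, then retreat.

Request:
{"api": "play_rows", "payload": {"deltas": [{"dx": 0,"dy": 0,"dz": 0,"wx": 0,"wy": 0,"wz": 0,"hand": 0},{"dx": 0,"dy": 0,"dz": 0,"wx": 0,"wy": 0,"wz": 0,"hand": 0},{"dx": 0,"dy": 0,"dz": 0,"wx": 0,"wy": 0,"wz": 0,"hand": 0},{"dx": 0,"dy": 0,"dz": 0,"wx": 0,"wy": 0,"wz": 0,"hand": 0},{"dx": 0,"dy": -4,"dz": 0,"wx": 0,"wy": 0,"wz": 0,"hand": 0},{"dx": 0,"dy": -10,"dz": 0,"wx": 0,"wy": 0,"wz": 0,"hand": 0},{"dx": 0,"dy": -20,"dz": 0,"wx": 0,"wy": 0,"wz": 0,"hand": 0},{"dx": -10,"dy": -40,"dz": 0,"wx": 0,"wy": 0,"wz": 0,"hand": 20},{"dx": -40,"dy": -80,"dz": 0,"wx": 0,"wy": 0,"wz": 0,"hand": 40},{"dx": -60,"dy": -130,"dz": 0,"wx": 0,"wy": 0,"wz": 0,"hand": 70},{"dx": -60,"dy": -180,"dz": 0,"wx": 0,"wy": 0,"wz": 0,"hand": 75},{"dx": -60,"dy": -200,"dz": 0,"wx": 0,"wy": 0,"wz": 0,"hand": 75}]}}

```text
time: 9.12
tool_pos: [0.45, -0.0208, 0.1992]
orientation: [1.17, 1.233, -1.173]
force: [0.0, -0.4, 0.2]
width: 0.748
```

```bash
cat >> h.py <<'E'
def coup(save,qs,lo=(8,80,25)):
    f=dict(np.load(f'pics/{save}.npz')); im=cv2.imread(f'pics/{save}.png'); hsv=cv2.cvtColor(im,cv2.COLOR_BGR2HSV)
    m=cv2.inRange(hsv,lo,(30,255,255)); n,l,st,c=cv2.connectedComponentsWithStats(m)
    for i in range(1,n):
        if 250<st[i,4]<620 and any(np.hypot(*(c[i]-q))<25 for q in qs):
            ct=cv2.findContours((l==i).astype('uint8'),0,2)[0][0]; a=cv2.minAreaRect(ct); bx=cv2.boxPoints(a)
            W=np.array([back(f,*p,.03)[:2] for p in bx]); e=max([W[1]-W[0],W[2]-W[1]],key=np.linalg.norm)
            print(save,c[i].round(1),'area',st[i,4],'pos',back(f,*c[i],.018).round(4),'len',np.linalg.norm(W[1]-W[0]).round(3),np.linalg.norm(W[2]-W[1]).round(3),'ang',np.degrees(np.arctan2(e[1],e[0])).round(1))
E
python3 - <<'E'
from h import *
stat(); shot('scene','s8'); shot('top','t8')
coup('t8',[(260,273),(378,282),(489,266)]); coup('s8',[(346,217),(273,286),(206,382)])
print(delta((.443,.148,.12),np.radians(89.3)))
crop('t8',230,140,530,320,2.6,'t8a')
E
```

```text
t 9.12 case [-138.     0.2  199.2] world [ 0.45   -0.0208  0.1992] yawdeg 2.91 xaxis [-0.001 -0.001 -1.   ] F [ 0.04 -0.45  0.21] w 0.748 q [ 0.22  0.43 -0.33  2.09  0.22  0.66 -0.2 ]
t8 [488.8 266.2] area 409 pos [ 0.4925 -0.3996  0.018 ] len 0.068 0.036 ang -29.6
t8 [259.1 273. ] area 386 pos [0.447  0.1456 0.018 ] len 0.064 0.035 ang -0.7
s8 [345.8 215.9] area 336 pos [0.4419 0.1477 0.018 ] len 0.052 0.068 ang -1.0
s8 [272.  284.7] area 345 pos [ 0.434  -0.1359  0.018 ] len 0.036 0.074 ang -27.9
s8 [206.6 381.1] area 530 pos [ 0.4882 -0.3983  0.018 ] len 0.038 0.07 ang -29.5
(array([  78.9,    0.7, -169. ]), array([-1.508,  0.   ,  0.002]))
```

View pics/t8a.png

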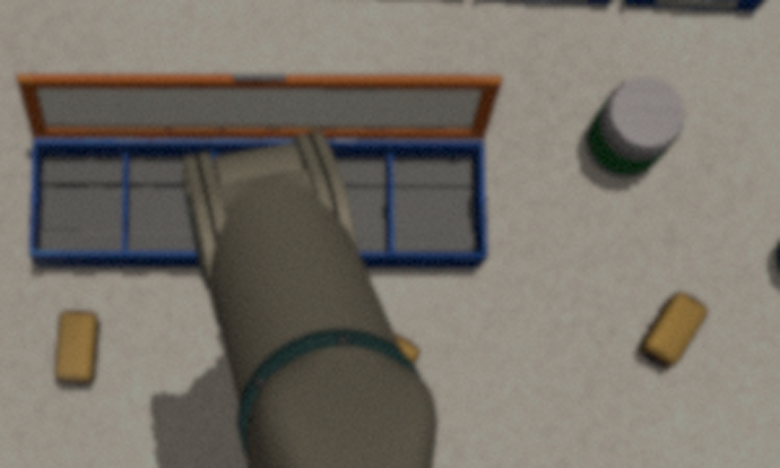

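View pics/s8.png

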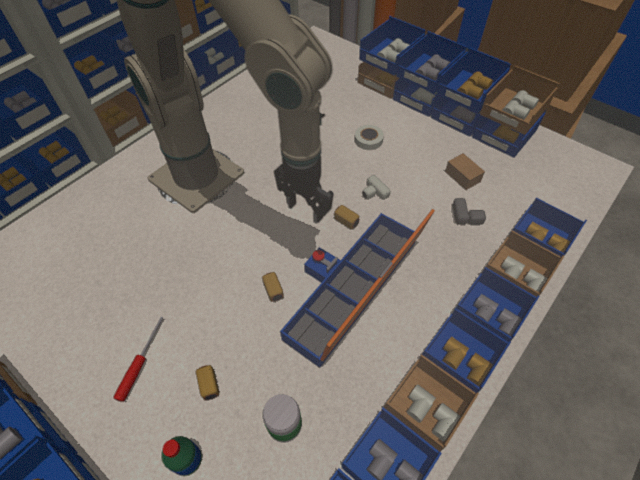

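The lid stands upright and the couplings are where they were. I'll pick A, the left one at top-view (259,273).

Request:
{"api": "play_rows", "payload": {"deltas": [{"dx": 0,"dy": 0,"dz": -20,"wx": -0.18,"wy": 0,"wz": 0,"hand": 80},{"dx": 0,"dy": 0,"dz": -45,"wx": -0.36,"wy": 0,"wz": 0,"hand": 80},{"dx": 0,"dy": 0,"dz": -70,"wx": -0.54,"wy": 0,"wz": 0,"hand": 80},{"dx": 10,"dy": 1,"dz": -95,"wx": -0.72,"wy": 0,"wz": 0,"hand": 80},{"dx": 20,"dy": 1,"dz": -120,"wx": -0.9,"wy": 0,"wz": 0,"hand": 80},{"dx": 40,"dy": 2,"dz": -140,"wx": -1.08,"wy": 0,"wz": 0,"hand": 80},{"dx": 60,"dy": 2,"dz": -155,"wx": -1.26,"wy": 0,"wz": 0,"hand": 80},{"dx": 90,"dy": 2,"dz": -165,"wx": -1.42,"wy": 0,"wz": 0,"hand": 80},{"dx": 115,"dy": 2,"dz": -167.5,"wx": -1.508,"wy": 0,"wz": 0,"hand": 80},{"dx": 115,"dy": 2,"dz": -167.5,"wx": -1.508,"wy": 0,"wz": 0,"hand": 80}]}}

```text
time: 10.48
tool_pos: [0.4472, 0.1475, 0.0823]
orientation: [0.009, 1.572, -0.01]
force: [0.1, -0.7, 0.3]
width: 0.803
```

```bash
python3 - <<'E'
from h import *
stat(); shot('scene','s9'); crop('s9',270,150,410,255,5,'s9a'); print(delta((.4445,.1466,.02),np.radians(89.2)))
E
```

```text
t 10.47 case [-131.8  168.4   82.3] world [0.4472 0.1475 0.0823] yawdeg 89.3 xaxis [-0.002 -0.    -1.   ] F [ 0.07 -0.7   0.32] w 0.803 q [-0.01  0.7  -0.55  2.13  0.75  0.51  0.43]
(array([63.4, -1. , -3.3]), array([ 0.001,  0.   , -0.   ]))
```

View pics/s9a.png

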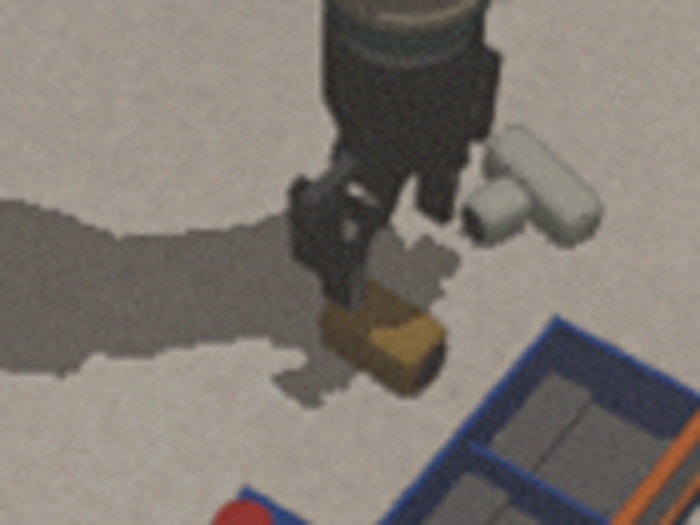

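Request:
{"api": "play_rows", "payload": {"deltas": [{"dx": 25,"dy": -1,"dz": -3.3,"wx": 0,"wy": 0,"wz": 0,"hand": 80},{"dx": 50,"dy": -1,"dz": -3.3,"wx": 0,"wy": 0,"wz": 0,"hand": 80},{"dx": 62,"dy": -1,"dz": -3.3,"wx": 0,"wy": 0,"wz": 0,"hand": 80},{"dx": 62,"dy": -1,"dz": -3.3,"wx": 0,"wy": 0,"wz": 0,"hand": 60},{"dx": 62,"dy": -1,"dz": -3.3,"wx": 0,"wy": 0,"wz": 0,"hand": 35},{"dx": 62,"dy": -1,"dz": -3.3,"wx": 0,"wy": 0,"wz": 0,"hand": 30},{"dx": 62,"dy": -1,"dz": -3.3,"wx": 0,"wy": 0,"wz": 0,"hand": 30},{"dx": 62,"dy": -1,"dz": -3.3,"wx": 0,"wy": 0,"wz": 0,"hand": 30}]}}

```text
time: 11.52
tool_pos: [0.445, 0.1464, 0.0229]
orientation: [0.01, 1.568, -0.009]
force: [-0.3, -1.5, 6.8]
width: 0.407
```

Request:
{"api": "play_rows", "payload": {"deltas": [{"dx": -10,"dy": 0,"dz": 0,"wx": 0,"wy": 0,"wz": 0,"hand": 10},{"dx": -40,"dy": 0,"dz": 0,"wx": 0,"wy": 0,"wz": 0,"hand": 10},{"dx": -80,"dy": 0,"dz": 0,"wx": 0,"wy": 0,"wz": 0,"hand": 10},{"dx": -110,"dy": 0,"dz": 0,"wx": 0,"wy": 0,"wz": 0,"hand": 10},{"dx": -120,"dy": 0,"dz": 0,"wx": 0,"wy": 0,"wz": 0,"hand": 10}]}}

```text
time: 12.15
tool_pos: [0.4449, 0.1463, 0.1436]
orientation: [0.011, 1.567, -0.009]
force: [0.5, 0.5, -2.0]
width: 0.405
```

```bash
python3 - <<'E'
from h import *
stat(); shot('scene','s10'); crop('s10',250,100,410,220,5,'s10a'); print(delta(C2W((0,164,140)),CY))
E
```

```text
t 12.15 case [-134.2  167.3  143.6] world [0.4449 0.1463 0.1436] yawdeg 89.28 xaxis [ 0.004  0.001 -1.   ] F [ 0.53  0.49 -2.04] w 0.405 q [ 0.08  0.61 -0.67  2.1   0.63  0.64  0.53]
(array([  4.2,   5.7, 134. ]), array([ 1.505,  0.003, -0.004]))
```

View pics/s10a.png

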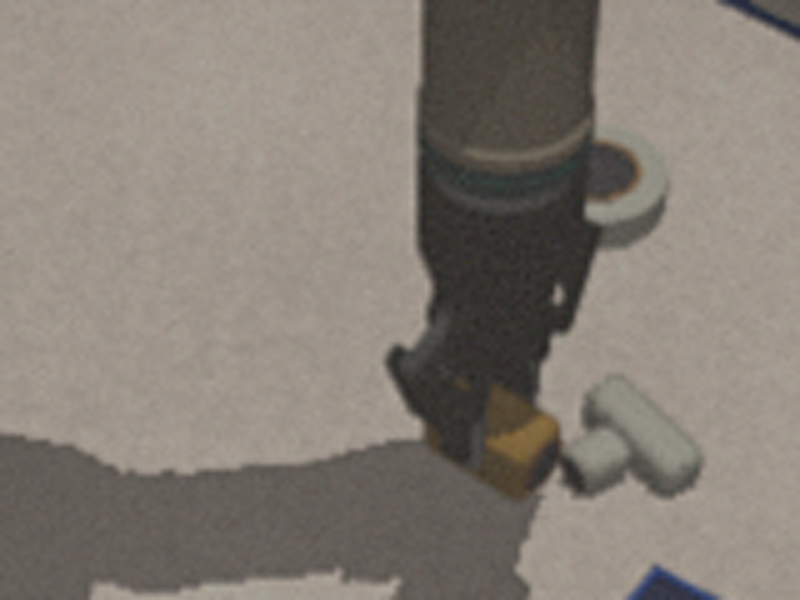

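```bash
python3 - <<'E'
from h import *
g=dict(np.load('pics/s10.npz'))
for q in [(520,499),(424,452)]: print(back(g,250+q[0]/5,100+q[1]/5,.1207))
for x in (.4449-.032,.4449+.032): print((proj(g,(x,.1283,.1207))-(250,100))*5)
E
```

```text
[0.47425256 0.13354749 0.1207    ]
[0.41783258 0.12788226 0.1207    ]
[416.88623285 446.91338401]
[517.84609775 507.83749773]
```

Request:
{"api": "play_rows", "payload": {"deltas": [{"dx": 0,"dy": 0,"dz": 5,"wx": 0.18,"wy": 0.003,"wz": -0.004,"hand": 10},{"dx": 0,"dy": 0,"dz": 15,"wx": 0.36,"wy": 0.003,"wz": -0.004,"hand": 10},{"dx": 0,"dy": 1,"dz": 28,"wx": 0.54,"wy": 0.003,"wz": -0.004,"hand": 10},{"dx": 0,"dy": 2,"dz": 45,"wx": 0.72,"wy": 0.003,"wz": -0.004,"hand": 10},{"dx": 0,"dy": 3,"dz": 65,"wx": 0.9,"wy": 0.003,"wz": -0.004,"hand": 10},{"dx": 0,"dy": 4,"dz": 85,"wx": 1.08,"wy": 0.003,"wz": -0.004,"hand": 10},{"dx": 2,"dy": 5,"dz": 105,"wx": 1.26,"wy": 0.003,"wz": -0.004,"hand": 10},{"dx": 4,"dy": 5.7,"dz": 122,"wx": 1.42,"wy": 0.003,"wz": -0.004,"hand": 10},{"dx": 4,"dy": 5.7,"dz": 134,"wx": 1.505,"wy": 0.003,"wz": -0.004,"hand": 10},{"dx": 4,"dy": 5.7,"dz": 134,"wx": 1.505,"wy": 0.003,"wz": -0.004,"hand": 10},{"dx": 4,"dy": 5.7,"dz": 134,"wx": 1.505,"wy": 0.003,"wz": -0.004,"hand": 10}]}}

```text
time: 13.58
tool_pos: [0.5769, 0.1502, 0.137]
orientation: [1.164, 1.238, -1.173]
force: [0.7, 0.0, -2.6]
width: 0.41
```

```bash
python3 - <<'E'
from h import *
stat(); shot('scene','s11'); crop('s11',300,130,460,250,5,'s11a'); print(delta(C2W((0,164,30)),CY))
E
```

```text
t 13.57 case [ -2.1 164.1 137. ] world [0.5769 0.1502 0.137 ] yawdeg 3.2 xaxis [-0.006 -0.001 -1.   ] F [ 0.67  0.02 -2.62] w 0.41 q [-0.14  0.69 -0.26  1.76  0.24  0.73 -0.47]
(array([1.073e+02, 2.600e+00, 1.000e-01]), array([0.002, 0.001, 0.005]))
```

View pics/s11a.png

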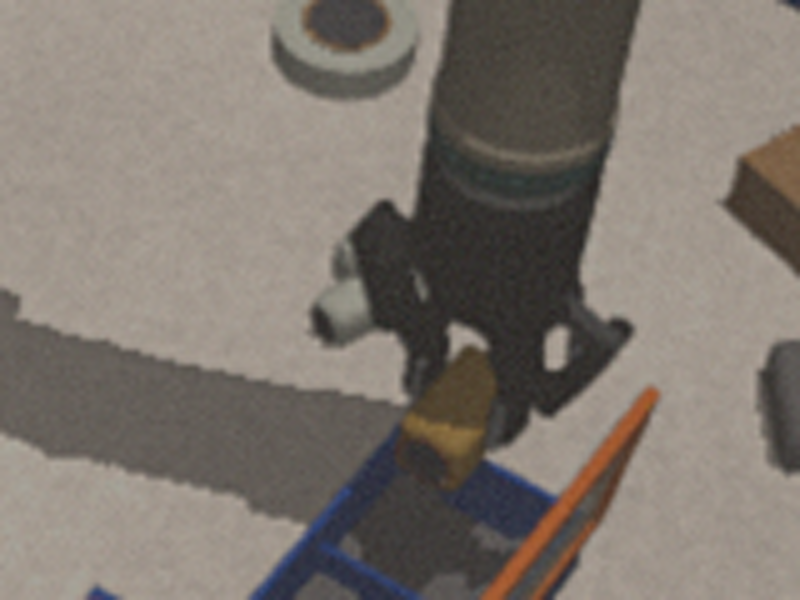

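```bash
python3 - <<'E'
from h import *
crop('s11',370,190,415,235,14,'s11b')
im=cv2.imread('pics/s11b.png'); 
g=dict(np.load('pics/s11.npz'))
for sx in(-18,18):
  for sy in (-32,32):
    for z in (114.5,150.5):
      u=(proj(g,C2W((-2+sx,164+sy,z)))-(370,190))*14; cv2.circle(im,tuple(int(a) for a in u),5,(0,255,0) if z>130 else (255,0,255),-1)
cv2.imwrite('pics/s11b.png',cv2.convertScaleAbs(im,alpha=1.8))
E
```

```text
(no output)
```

View pics/s11b.png

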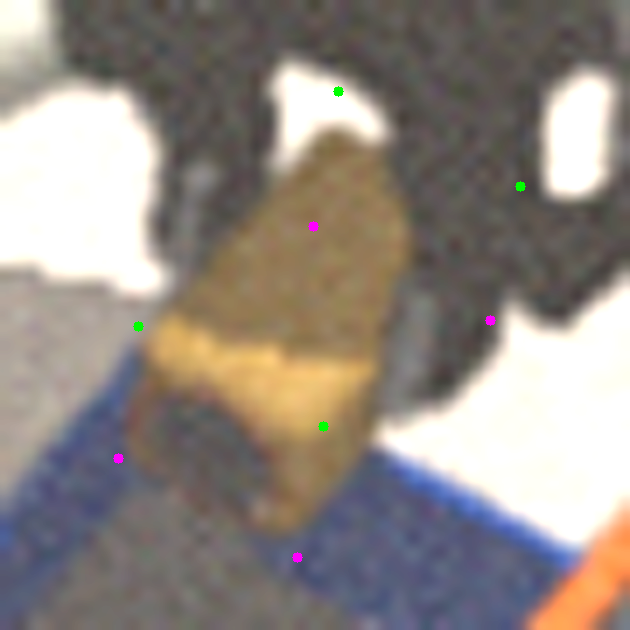

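Request:
{"api": "play_rows", "payload": {"deltas": [{"dx": 20,"dy": 1.5,"dz": 0,"wx": 0.002,"wy": 0.001,"wz": 0.005,"hand": 10},{"dx": 45,"dy": 2.6,"dz": 0,"wx": 0.002,"wy": 0.001,"wz": 0.005,"hand": 10},{"dx": 70,"dy": 2.6,"dz": 0,"wx": 0.002,"wy": 0.001,"wz": 0.005,"hand": 10},{"dx": 85,"dy": 2.6,"dz": 0,"wx": 0.002,"wy": 0.001,"wz": 0.005,"hand": 10},{"dx": 95,"dy": 2.6,"dz": 0,"wx": 0.002,"wy": 0.001,"wz": 0.005,"hand": 10},{"dx": 99,"dy": 2.6,"dz": 0,"wx": 0.002,"wy": 0.001,"wz": 0.005,"hand": 10},{"dx": 99,"dy": 2.6,"dz": 0,"wx": 0.002,"wy": 0.001,"wz": 0.005,"hand": 10}]}}

```text
time: 14.5
tool_pos: [0.5806, 0.1505, 0.0392]
orientation: [1.172, 1.232, -1.169]
force: [-0.4, -0.0, -2.1]
width: 0.403
```

```bash
python3 - <<'E'
from h import *
stat(); shot('scene','s12'); crop('s12',320,150,440,240,6,'s12a');  shot('top','t12'); crop('t12',230,140,350,290,4,'t12a')
E
```

```text
t 14.5 case [  1.6 164.2  39.2] world [0.5806 0.1505 0.0392] yawdeg 2.98 xaxis [ 0.002  0.001 -1.   ] F [-0.36 -0.02 -2.14] w 0.403 q [-0.17  0.83 -0.2   1.8   0.3   0.54 -0.52]
```

View pics/s12a.png

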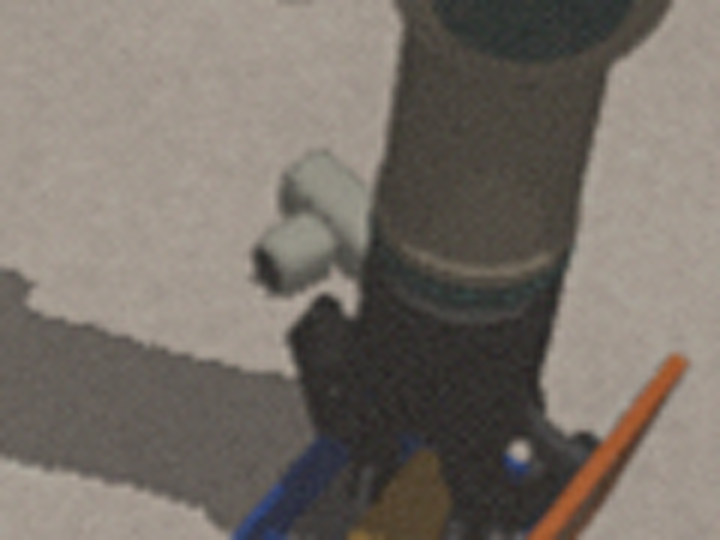

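Request:
{"api": "play_rows", "payload": {"deltas": [{"dx": 3,"dy": -1.5,"dz": 0,"wx": 0,"wy": 0,"wz": -0.002,"hand": 10},{"dx": 6,"dy": -1.5,"dz": 0,"wx": 0,"wy": 0,"wz": -0.002,"hand": 10},{"dx": 8,"dy": -1.5,"dz": 0,"wx": 0,"wy": 0,"wz": -0.002,"hand": 10},{"dx": 9.5,"dy": -1.5,"dz": 0,"wx": 0,"wy": 0,"wz": -0.002,"hand": 10},{"dx": 9.5,"dy": -1.5,"dz": 0,"wx": 0,"wy": 0,"wz": -0.002,"hand": 10}]}}

```text
time: 15.22
tool_pos: [0.5789, 0.1503, 0.0292]
orientation: [1.171, 1.234, -1.171]
force: [-1.3, -0.9, -3.0]
width: 0.407
```

Request:
{"api": "play_rows", "payload": {"deltas": [{"dx": 1,"dy": 0,"dz": 0,"wx": 0,"wy": 0,"wz": 0,"hand": 10},{"dx": 1,"dy": 0,"dz": 0,"wx": 0,"wy": 0,"wz": 0,"hand": 50},{"dx": 1,"dy": 0,"dz": 0,"wx": 0,"wy": 0,"wz": 0,"hand": 58},{"dx": 1,"dy": 0,"dz": 0,"wx": 0,"wy": 0,"wz": 0,"hand": 58},{"dx": -10,"dy": 0,"dz": 0,"wx": 0,"wy": 0,"wz": 0,"hand": 58},{"dx": -40,"dy": 0,"dz": 0,"wx": 0,"wy": 0,"wz": 0,"hand": 58},{"dx": -80,"dy": 0,"dz": 0,"wx": 0,"wy": 0,"wz": 0,"hand": 58},{"dx": -120,"dy": -10,"dz": 0,"wx": 0,"wy": 0,"wz": 0,"hand": 58},{"dx": -130,"dy": -40,"dz": 0,"wx": 0,"wy": 0,"wz": 0,"hand": 58},{"dx": -130,"dy": -90,"dz": 0,"wx": 0,"wy": 0,"wz": 0,"hand": 70},{"dx": -130,"dy": -130,"dz": 0,"wx": 0,"wy": 0,"wz": 0,"hand": 80},{"dx": -130,"dy": -140,"dz": 0,"wx": 0,"wy": 0,"wz": 0,"hand": 80}]}}

```text
time: 16.73
tool_pos: [0.4368, 0.1426, 0.1603]
orientation: [1.169, 1.235, -1.171]
force: [-0.3, 0.0, -0.2]
width: 0.799
```

```bash
python3 - <<'E'
from h import *
stat(); shot('scene','s13'); crop('s13',310,150,470,270,5,'s13a');  shot('top','t13'); crop('t13',230,150,530,320,2.6,'t13a')
coup('t13',[(260,273),(378,282),(489,266)]); coup('s13',[(346,217),(273,286),(206,382)])
print(delta((.437,-.1375,.10),np.radians(61.8)))
E
```

```text
t 16.73 case [-142.4  164.1  160.3] world [0.4368 0.1426 0.1603] yawdeg 3.06 xaxis [-0.001 -0.    -1.   ] F [-0.31  0.01 -0.24] w 0.799 q [-0.19  0.5  -0.27  2.11  0.24  0.57 -0.57]
t13 [488.7 266.3] area 412 pos [ 0.4924 -0.3995  0.018 ] len 0.067 0.036 ang -29.6
t13 [378.5 282.3] area 390 pos [ 0.4398 -0.1388  0.018 ] len 0.066 0.034 ang -27.8
s13 [271.9 284.8] area 342 pos [ 0.434 -0.136  0.018] len 0.035 0.074 ang -28.6
s13 [206.6 381.1] area 529 pos [ 0.4882 -0.3982  0.018 ] len 0.038 0.07 ang -29.5
(array([ 60.1, -17. , 280.2]), array([-1.026e+00, -0.000e+00, -1.000e-03]))
```

View pics/s13a.png

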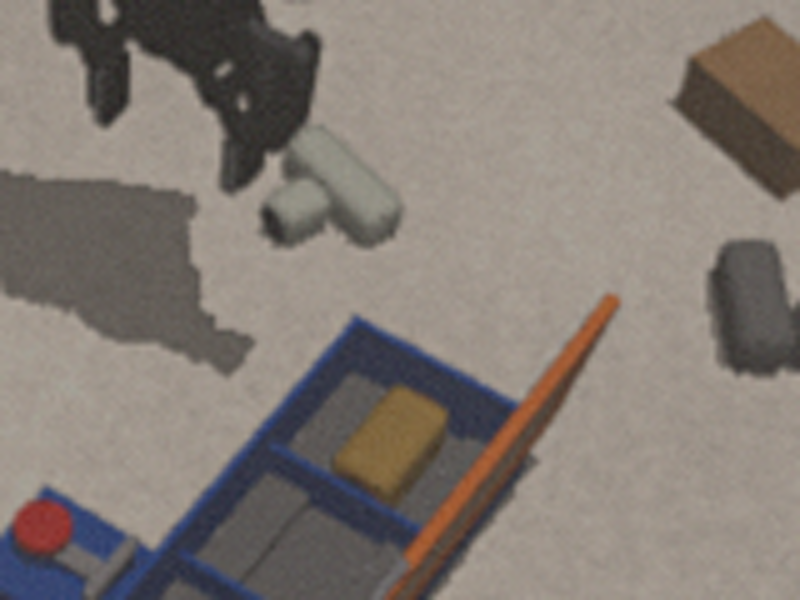

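View pics/t13a.png

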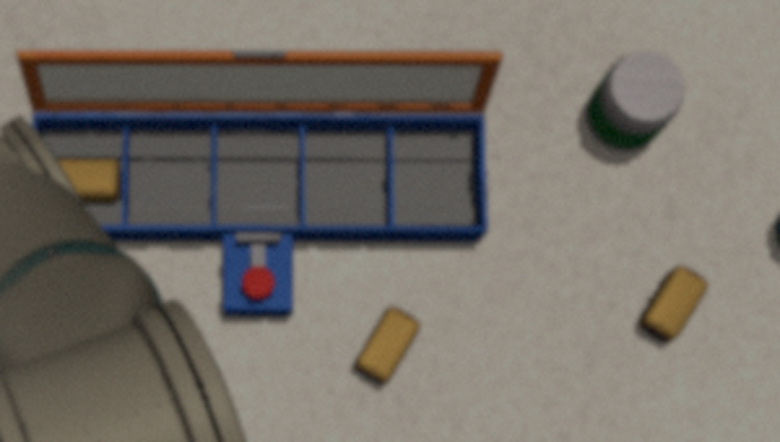

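Coupling A lies in well 4, flat by the scene view at (388,237). Next is coupling B.

Request:
{"api": "play_rows", "payload": {"deltas": [{"dx": 0,"dy": -2,"dz": 30,"wx": -0.12,"wy": 0,"wz": 0,"hand": 80},{"dx": 0,"dy": -5,"dz": 75,"wx": -0.28,"wy": 0,"wz": 0,"hand": 80},{"dx": 0,"dy": -8,"dz": 120,"wx": -0.44,"wy": 0,"wz": 0,"hand": 80},{"dx": 0,"dy": -11,"dz": 165,"wx": -0.6,"wy": 0,"wz": 0,"hand": 80},{"dx": 10,"dy": -13,"dz": 205,"wx": -0.75,"wy": 0,"wz": 0,"hand": 80},{"dx": 20,"dy": -15,"dz": 245,"wx": -0.9,"wy": 0,"wz": 0,"hand": 80},{"dx": 40,"dy": -17,"dz": 270,"wx": -1.0,"wy": 0,"wz": 0,"hand": 80},{"dx": 60,"dy": -17,"dz": 280,"wx": -1.026,"wy": 0,"wz": 0,"hand": 80},{"dx": 80,"dy": -17,"dz": 280,"wx": -1.026,"wy": 0,"wz": 0,"hand": 80},{"dx": 80,"dy": -17,"dz": 280,"wx": -1.026,"wy": 0,"wz": 0,"hand": 80}]}}

```text
time: 18.08
tool_pos: [0.4375, -0.1382, 0.0783]
orientation: [0.388, 1.537, -0.387]
force: [-0.5, -0.9, -0.9]
width: 0.799
```

```bash
python3 - <<'E'
from h import *
stat(); shot('scene','s14'); coup('s14',[(273,286),(206,382)]); crop('s14',200,220,340,325,5,'s14a'); print(delta((.437,-.1375,.021),np.radians(61.8)))
E
```

```text
t 18.07 case [-156.8 -116.4   78.3] world [ 0.4375 -0.1382  0.0783] yawdeg 61.69 xaxis [-0.001  0.001 -1.   ] F [-0.51 -0.85 -0.91] w 0.799 q [ 0.55  0.68 -0.44  2.16  0.69  0.44  0.63]
s14 [272.  284.8] area 347 pos [ 0.4342 -0.136   0.018 ] len 0.036 0.074 ang -27.9
s14 [206.6 381.2] area 530 pos [ 0.4884 -0.3985  0.018 ] len 0.038 0.072 ang -29.5
(array([58.1, -0. , -0.9]), array([-0.001, -0.   , -0.   ]))
```

View pics/s14a.png

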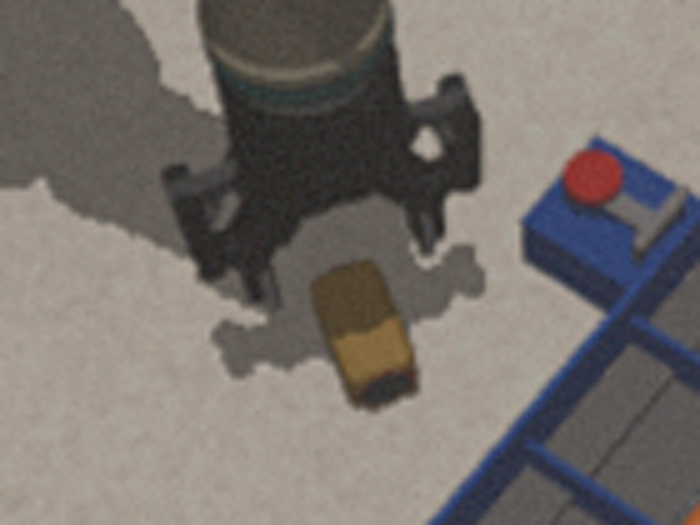

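Request:
{"api": "play_rows", "payload": {"deltas": [{"dx": 25,"dy": 0,"dz": -1,"wx": 0,"wy": 0,"wz": 0,"hand": 80},{"dx": 48,"dy": 0,"dz": -1,"wx": 0,"wy": 0,"wz": 0,"hand": 80},{"dx": 56,"dy": 0,"dz": -1,"wx": 0,"wy": 0,"wz": 0,"hand": 80},{"dx": 56,"dy": 0,"dz": -1,"wx": 0,"wy": 0,"wz": 0,"hand": 60},{"dx": 56,"dy": 0,"dz": -1,"wx": 0,"wy": 0,"wz": 0,"hand": 30},{"dx": 56,"dy": 0,"dz": -1,"wx": 0,"wy": 0,"wz": 0,"hand": 10},{"dx": 56,"dy": 0,"dz": -1,"wx": 0,"wy": 0,"wz": 0,"hand": 10},{"dx": 56,"dy": 0,"dz": -1,"wx": 0,"wy": 0,"wz": 0,"hand": 10}]}}

```text
time: 19.12
tool_pos: [0.4367, -0.1371, 0.0244]
orientation: [0.387, 1.534, -0.386]
force: [-0.5, -0.1, 6.8]
width: 0.404
```

Request:
{"api": "play_rows", "payload": {"deltas": [{"dx": -10,"dy": 0,"dz": 0,"wx": 0,"wy": 0,"wz": 0,"hand": 10},{"dx": -40,"dy": 0,"dz": 0,"wx": 0,"wy": 0,"wz": 0,"hand": 10},{"dx": -80,"dy": 0,"dz": 0,"wx": 0,"wy": 0,"wz": 0,"hand": 10},{"dx": -110,"dy": 0,"dz": 0,"wx": 0,"wy": 0,"wz": 0,"hand": 10},{"dx": -120,"dy": 0,"dz": 0,"wx": 0,"wy": 0,"wz": 0,"hand": 10},{"dx": -120,"dy": 0,"dz": 0,"wx": 0,"wy": 0,"wz": 0,"hand": 10}]}}

```text
time: 19.88
tool_pos: [0.4358, -0.1375, 0.1436]
orientation: [0.387, 1.536, -0.387]
force: [-0.4, -0.1, -1.7]
width: 0.404
```

```bash
cat >> h.py <<'E'
def held(save,zb,d,out,pz=0,s=8):
    # overlay predicted held coupling; zb=TCP height above coupling bottom (mm), along tool z length
    st=state(); R=Ro.from_rotvec(st['orientation']).as_matrix(); g=dict(np.load(f'pics/{save}.npz')); im=cv2.imread(f'pics/{save}.png')
    P=[]
    for a in(-18,18):
        for b in(-32,32):
            for c in (zb,zb-36): P.append((proj(g,st['tool_pos']+R@np.array([c,a,b+pz])/1000),c))
    c0=np.mean([p for p,_ in P],0); x0,y0=(c0-35).astype(int); cr=cv2.resize(im[y0:y0+70,x0:x0+70],None,fx=s,fy=s,interpolation=cv2.INTER_CUBIC)
    for p,c in P: cv2.circle(cr,tuple(int(v) for v in (p-(x0,y0))*s),4,(255,0,255) if c==zb else (0,255,0),-1)
    cv2.imwrite(f'pics/{out}.png',cv2.convertScaleAbs(cr,alpha=1.6))
E
python3 - <<'E'
from h import *
stat(); shot('scene','s15'); held('s15',23,0,'s15a'); print(delta(C2W((0,-82,140)),CY))
E
```

```text
t 19.88 case [-158.4 -115.6  143.6] world [ 0.4358 -0.1375  0.1436] yawdeg 61.72 xaxis [ 0. -0. -1.] F [-0.4  -0.09 -1.69] w 0.404 q [ 0.66  0.58 -0.6   2.12  0.57  0.6   0.73]
(array([  2.7, 111.1, 118.3]), array([ 1.024e+00, -1.000e-03,  1.000e-03]))
```

View pics/s15a.png

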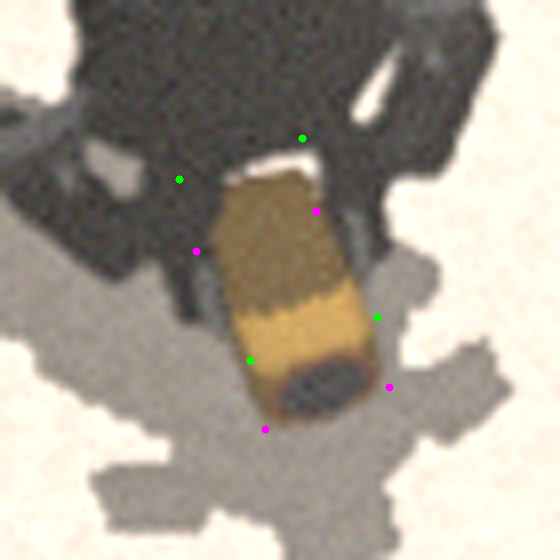

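Request:
{"api": "play_rows", "payload": {"deltas": [{"dx": 0,"dy": 8,"dz": 9,"wx": 0.15,"wy": 0,"wz": 0,"hand": 10},{"dx": 0,"dy": 25,"dz": 27,"wx": 0.32,"wy": 0,"wz": 0,"hand": 10},{"dx": 0,"dy": 45,"dz": 48,"wx": 0.5,"wy": 0,"wz": 0,"hand": 10},{"dx": 0,"dy": 68,"dz": 72,"wx": 0.68,"wy": 0,"wz": 0,"hand": 10},{"dx": 1,"dy": 90,"dz": 96,"wx": 0.86,"wy": 0,"wz": 0,"hand": 10},{"dx": 3,"dy": 105,"dz": 112,"wx": 1.0,"wy": 0,"wz": 0,"hand": 10},{"dx": 3,"dy": 111,"dz": 118.3,"wx": 1.024,"wy": 0,"wz": 0,"hand": 10},{"dx": 3,"dy": 111,"dz": 118.3,"wx": 1.024,"wy": 0,"wz": 0,"hand": 10},{"dx": 3,"dy": 111,"dz": 118.3,"wx": 1.024,"wy": 0,"wz": 0,"hand": 10}]}}

```text
time: 21.05
tool_pos: [0.5913, -0.0958, 0.1398]
orientation: [1.168, 1.237, -1.171]
force: [-0.3, -0.2, -1.7]
width: 0.4
```

```bash
python3 - <<'E'
from h import *
stat(); shot('scene','s16'); held('s16',24,0,'s16a'); print(delta(C2W((0,-82,42)),CY))
E
```

```text
t 21.05 case [ -1.  -82.3 139.8] world [ 0.5913 -0.0958  0.1398] yawdeg 3.13 xaxis [-0.003  0.    -1.   ] F [-0.32 -0.19 -1.71] w 0.4 q [ 0.3   0.69 -0.31  1.75  0.29  0.75 -0.09]
(array([98. ,  1. , -0.4]), array([ 0.001, -0.   ,  0.002]))
```

View pics/s16a.png

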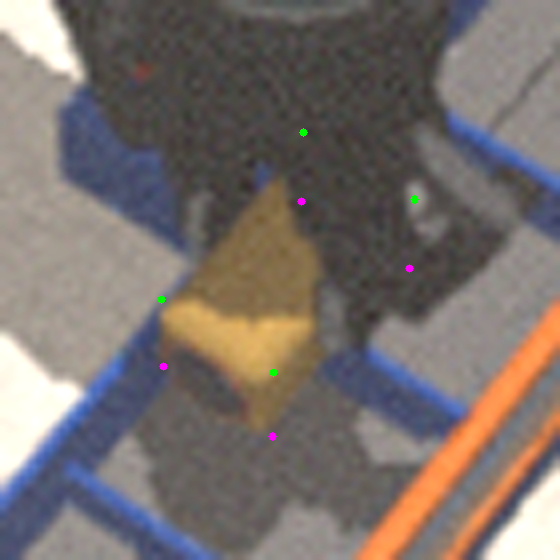

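Request:
{"api": "play_rows", "payload": {"deltas": [{"dx": 20,"dy": 0.5,"dz": 0,"wx": 0,"wy": 0,"wz": 0,"hand": 10},{"dx": 45,"dy": 0.5,"dz": 0,"wx": 0,"wy": 0,"wz": 0,"hand": 10},{"dx": 70,"dy": 0.5,"dz": 0,"wx": 0,"wy": 0,"wz": 0,"hand": 10},{"dx": 88,"dy": 0.5,"dz": 0,"wx": 0,"wy": 0,"wz": 0,"hand": 10},{"dx": 97,"dy": 0.5,"dz": 0,"wx": 0,"wy": 0,"wz": 0,"hand": 10},{"dx": 97,"dy": 0.5,"dz": 0,"wx": 0,"wy": 0,"wz": 0,"hand": 10}]}}

```text
time: 21.85
tool_pos: [0.5929, -0.0952, 0.043]
orientation: [1.169, 1.236, -1.17]
force: [-0.9, -0.7, -2.4]
width: 0.402
```

```bash
python3 - <<'E'
from h import *
stat();print(delta(C2W((0,-82,31)),CY))
E
```

```text
t 21.85 case [  0.6 -81.8  43. ] world [ 0.5929 -0.0952  0.043 ] yawdeg 3.09 xaxis [-0.001  0.001 -1.   ] F [-0.91 -0.67 -2.41] w 0.402 q [ 0.26  0.83 -0.25  1.79  0.35  0.56 -0.14]
(array([12. , -0.6,  0.2]), array([ 0.   , -0.001,  0.001]))
```

Request:
{"api": "play_rows", "payload": {"deltas": [{"dx": 4,"dy": -0.6,"dz": 0,"wx": 0,"wy": 0,"wz": 0,"hand": 10},{"dx": 8,"dy": -0.6,"dz": 0,"wx": 0,"wy": 0,"wz": 0,"hand": 10},{"dx": 10,"dy": -0.6,"dz": 0,"wx": 0,"wy": 0,"wz": 0,"hand": 10},{"dx": 12,"dy": -0.6,"dz": 0,"wx": 0,"wy": 0,"wz": 0,"hand": 10},{"dx": 12,"dy": -0.6,"dz": 0,"wx": 0,"wy": 0,"wz": 0,"hand": 10}]}}

```text
time: 22.48
tool_pos: [0.5924, -0.0952, 0.0311]
orientation: [1.169, 1.235, -1.17]
force: [-0.2, 0.1, -2.4]
width: 0.402
```

Request:
{"api": "play_rows", "payload": {"deltas": [{"dx": 1,"dy": 0,"dz": 0,"wx": 0,"wy": 0,"wz": 0,"hand": 10},{"dx": 1,"dy": 0,"dz": 0,"wx": 0,"wy": 0,"wz": 0,"hand": 50},{"dx": 1,"dy": 0,"dz": 0,"wx": 0,"wy": 0,"wz": 0,"hand": 58},{"dx": 1,"dy": 0,"dz": 0,"wx": 0,"wy": 0,"wz": 0,"hand": 58},{"dx": -10,"dy": 0,"dz": 0,"wx": 0,"wy": 0,"wz": 0,"hand": 58},{"dx": -40,"dy": 0,"dz": 0,"wx": 0,"wy": 0,"wz": 0,"hand": 58},{"dx": -80,"dy": 0,"dz": 0,"wx": 0,"wy": 0,"wz": 0,"hand": 58},{"dx": -120,"dy": -10,"dz": 0,"wx": 0,"wy": 0,"wz": 0,"hand": 58},{"dx": -130,"dy": -40,"dz": 0,"wx": 0,"wy": 0,"wz": 0,"hand": 58},{"dx": -130,"dy": -80,"dz": 0,"wx": 0,"wy": 0,"wz": 0,"hand": 70},{"dx": -130,"dy": -110,"dz": 0,"wx": 0,"wy": 0,"wz": 0,"hand": 80},{"dx": -130,"dy": -110,"dz": 0,"wx": 0,"wy": 0,"wz": 0,"hand": 80}]}}

```text
time: 23.98
tool_pos: [0.4805, -0.1017, 0.1622]
orientation: [1.169, 1.235, -1.171]
force: [-0.5, -0.3, -0.2]
width: 0.801
```

```bash
python3 - <<'E'
from h import *
stat(); shot('scene','s17'); shot('top','t17'); crop('t17',230,150,530,320,2.6,'t17a')
coup('t17',[(489,266)]); coup('s17',[(206,382)])
print(delta((.4905,-.399,.10),np.radians(60.4)))
E
```

```text
t 23.98 case [-111.9  -82.2  162.2] world [ 0.4805 -0.1017  0.1622] yawdeg 3.05 xaxis [-0.002 -0.    -1.   ] F [-0.5  -0.26 -0.15] w 0.801 q [ 0.38  0.54 -0.32  2.02  0.28  0.63 -0.08]
t17 [488.8 266.2] area 408 pos [ 0.4925 -0.3997  0.018 ] len 0.068 0.036 ang -31.1
s17 [206.6 381.1] area 527 pos [ 0.4883 -0.3984  0.018 ] len 0.038 0.07 ang -30.4
(array([ 62.2,  -9.6, 297.7]), array([-1.   ,  0.001, -0.002]))
```

View pics/s17.png

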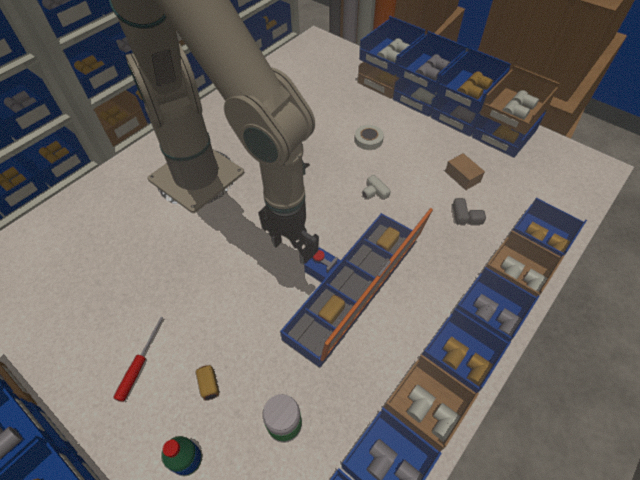

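View pics/t17a.png

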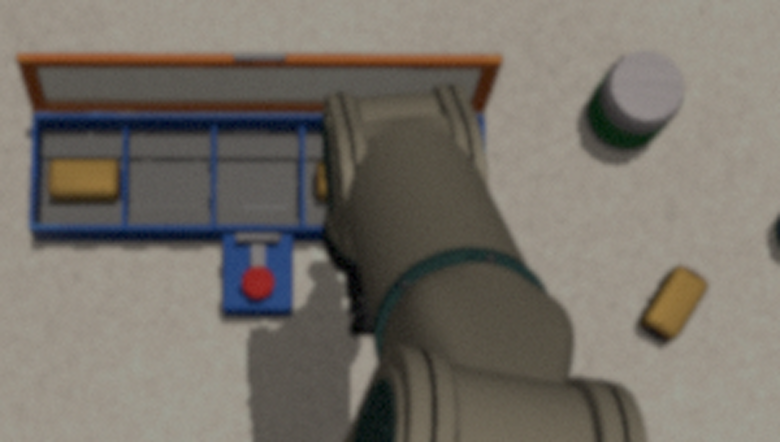

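Couplings A and B are in wells 4 and 1. Coupling C hasn't moved from top-view (489,266), so I'll fetch it next.

Request:
{"api": "play_rows", "payload": {"deltas": [{"dx": 0,"dy": -2,"dz": 30,"wx": -0.12,"wy": 0,"wz": 0,"hand": 80},{"dx": 0,"dy": -4,"dz": 75,"wx": -0.28,"wy": 0,"wz": 0,"hand": 80},{"dx": 0,"dy": -6,"dz": 120,"wx": -0.44,"wy": 0,"wz": 0,"hand": 80},{"dx": 0,"dy": -8,"dz": 165,"wx": -0.6,"wy": 0,"wz": 0,"hand": 80},{"dx": 10,"dy": -9,"dz": 210,"wx": -0.75,"wy": 0,"wz": 0,"hand": 80},{"dx": 20,"dy": -9.6,"dz": 255,"wx": -0.9,"wy": 0,"wz": 0,"hand": 80},{"dx": 40,"dy": -9.6,"dz": 285,"wx": -0.98,"wy": 0,"wz": 0,"hand": 80},{"dx": 60,"dy": -9.6,"dz": 297.7,"wx": -0.99,"wy": 0,"wz": -0.002,"hand": 80},{"dx": 80,"dy": -9.6,"dz": 297.7,"wx": -0.99,"wy": 0,"wz": -0.002,"hand": 80},{"dx": 80,"dy": -9.6,"dz": 297.7,"wx": -0.99,"wy": 0,"wz": -0.002,"hand": 80}]}}

```text
time: 25.32
tool_pos: [0.4887, -0.3961, 0.0793]
orientation: [0.413, 1.537, -0.411]
force: [0.3, 0.4, 0.4]
width: 0.799
```

```bash
python3 - <<'E'
from h import *
stat(); shot('scene','s18'); coup('s18',[(206,382)]); crop('s18',140,310,280,415,5,'s18a'); print(delta((.4905,-.399,.022),np.radians(59.6)))
E
```

```text
t 25.32 case [-119.5 -376.7   79.3] world [ 0.4887 -0.3961  0.0793] yawdeg 59.92 xaxis [-0.005  0.003 -1.   ] F [0.27 0.37 0.42] w 0.799 q [ 0.96  0.86 -0.56  1.69  0.61  0.78  1.16]
s18 [206.7 381. ] area 538 pos [ 0.4882 -0.3982  0.018 ] len 0.039 0.071 ang -30.4
(array([58.6, -1.6,  2.3]), array([ 0.006, -0.003,  0.   ]))
```

View pics/s18a.png

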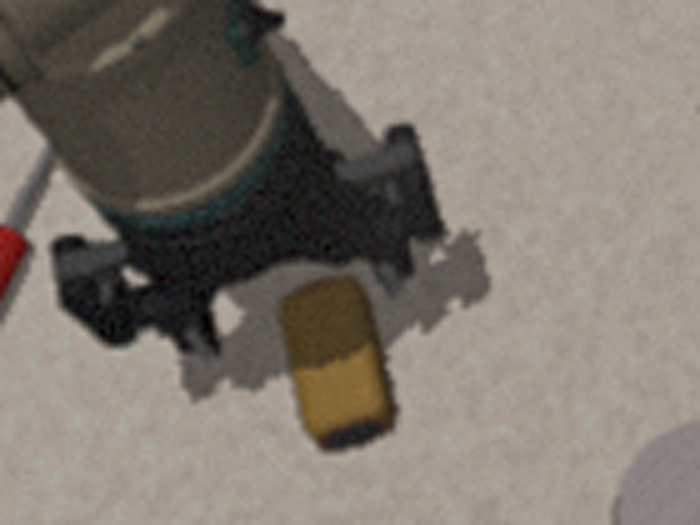

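Request:
{"api": "play_rows", "payload": {"deltas": [{"dx": 25,"dy": -0.5,"dz": 1,"wx": 0.005,"wy": 0,"wz": 0,"hand": 80},{"dx": 48,"dy": -0.5,"dz": 1,"wx": 0.005,"wy": 0,"wz": 0,"hand": 80},{"dx": 57,"dy": -0.5,"dz": 1,"wx": 0.005,"wy": 0,"wz": 0,"hand": 80},{"dx": 57,"dy": -0.5,"dz": 1,"wx": 0.005,"wy": 0,"wz": 0,"hand": 60},{"dx": 57,"dy": -0.5,"dz": 1,"wx": 0.005,"wy": 0,"wz": 0,"hand": 30},{"dx": 57,"dy": -0.5,"dz": 1,"wx": 0.005,"wy": 0,"wz": 0,"hand": 10},{"dx": 57,"dy": -0.5,"dz": 1,"wx": 0.005,"wy": 0,"wz": 0,"hand": 10},{"dx": 57,"dy": -0.5,"dz": 1,"wx": 0.005,"wy": 0,"wz": 0,"hand": 10}]}}

```text
time: 26.38
tool_pos: [0.4908, -0.3999, 0.0258]
orientation: [0.416, 1.53, -0.418]
force: [-0.4, 1.6, 6.5]
width: 0.404
```

Request:
{"api": "play_rows", "payload": {"deltas": [{"dx": -10,"dy": 0,"dz": 0,"wx": 0,"wy": 0,"wz": 0,"hand": 10},{"dx": -40,"dy": 0,"dz": 0,"wx": 0,"wy": 0,"wz": 0,"hand": 10},{"dx": -80,"dy": 0,"dz": 0,"wx": 0,"wy": 0,"wz": 0,"hand": 10},{"dx": -110,"dy": 0,"dz": 0,"wx": 0,"wy": 0,"wz": 0,"hand": 10},{"dx": -120,"dy": 0,"dz": 0,"wx": 0,"wy": 0,"wz": 0,"hand": 10},{"dx": -120,"dy": 0,"dz": 0,"wx": 0,"wy": 0,"wz": 0,"hand": 10}]}}

```text
time: 27.12
tool_pos: [0.4896, -0.4001, 0.1442]
orientation: [0.416, 1.532, -0.418]
force: [-0.4, -0.1, -3.5]
width: 0.403
```

```bash
python3 - <<'E'
from h import *
stat(); shot('scene','s19'); held('s19',23.5,0,'s19a'); print(delta(C2W((0,-164,145)),CY))
E
```

```text
t 27.12 case [-118.8 -380.7  144.2] world [ 0.4896 -0.4001  0.1442] yawdeg 59.51 xaxis [-0.002 -0.001 -1.   ] F [-0.36 -0.13 -3.49] w 0.403 q [ 1.    0.78 -0.61  1.65  0.55  0.89  1.21]
(array([ -2.1, 246.3, -20.2]), array([ 0.985, -0.002,  0.003]))
```

View pics/s19a.png

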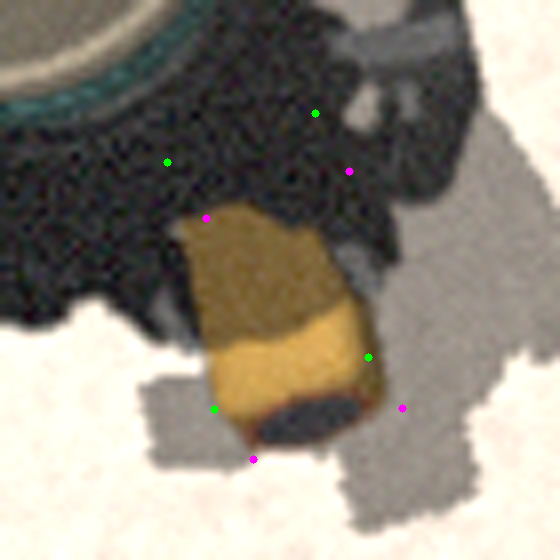

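Request:
{"api": "play_rows", "payload": {"deltas": [{"dx": -3,"dy": 20,"dz": -2,"wx": 0.1,"wy": 0,"wz": 0,"hand": 10},{"dx": -5,"dy": 60,"dz": -5,"wx": 0.26,"wy": 0,"wz": 0,"hand": 10},{"dx": -5,"dy": 105,"dz": -9,"wx": 0.42,"wy": 0,"wz": 0,"hand": 10},{"dx": -5,"dy": 150,"dz": -12,"wx": 0.6,"wy": 0,"wz": 0,"hand": 10},{"dx": -5,"dy": 190,"dz": -16,"wx": 0.76,"wy": 0,"wz": 0,"hand": 10},{"dx": -4,"dy": 222,"dz": -18,"wx": 0.9,"wy": 0,"wz": 0,"hand": 10},{"dx": -2,"dy": 240,"dz": -20,"wx": 0.97,"wy": 0,"wz": 0,"hand": 10},{"dx": -2,"dy": 246.3,"dz": -20.2,"wx": 0.985,"wy": -0.002,"wz": 0.003,"hand": 10},{"dx": -2,"dy": 246.3,"dz": -20.2,"wx": 0.985,"wy": -0.002,"wz": 0.003,"hand": 10},{"dx": -2,"dy": 246.3,"dz": -20.2,"wx": 0.985,"wy": -0.002,"wz": 0.003,"hand": 10}]}}

```text
time: 28.42
tool_pos: [0.5966, -0.1789, 0.1454]
orientation: [1.169, 1.233, -1.171]
force: [0.2, 0.1, -3.0]
width: 0.403
```

```bash
python3 - <<'E'
from h import *
stat(); shot('scene','s20'); held('s20',25,0,'s20a'); print(delta(C2W((0,-164,45)),CY))
E
```

```text
t 28.43 case [-1.000e-01 -1.656e+02  1.454e+02] world [ 0.5966 -0.1789  0.1454] yawdeg 3.01 xaxis [ 0.    -0.001 -1.   ] F [ 0.22  0.13 -3.02] w 0.403 q [ 0.44  0.72 -0.33  1.68  0.3   0.8   0.03]
(array([100.6,  -0. ,  -1.7]), array([-0.001,  0.001, -0.   ]))
```

View pics/s20a.png

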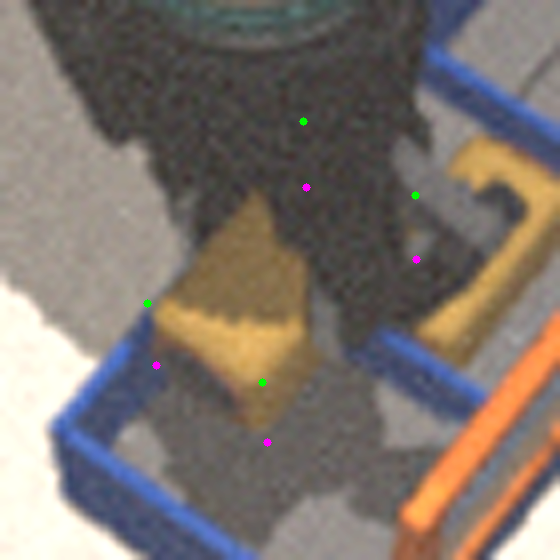

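Request:
{"api": "play_rows", "payload": {"deltas": [{"dx": 20,"dy": 0,"dz": -1,"wx": 0,"wy": 0,"wz": 0,"hand": 10},{"dx": 45,"dy": -0.5,"dz": -1,"wx": 0,"wy": 0,"wz": 0,"hand": 10},{"dx": 70,"dy": -0.5,"dz": -1,"wx": 0,"wy": 0,"wz": 0,"hand": 10},{"dx": 90,"dy": -0.5,"dz": -1,"wx": 0,"wy": 0,"wz": 0,"hand": 10},{"dx": 100,"dy": -0.5,"dz": -1,"wx": 0,"wy": 0,"wz": 0,"hand": 10},{"dx": 103,"dy": -0.5,"dz": -1,"wx": 0,"wy": 0,"wz": 0,"hand": 10},{"dx": 103,"dy": -0.5,"dz": -1,"wx": 0,"wy": 0,"wz": 0,"hand": 10}]}}

```text
time: 29.35
tool_pos: [0.5974, -0.1765, 0.0433]
orientation: [1.17, 1.232, -1.168]
force: [0.6, 0.1, -2.5]
width: 0.401
```

```bash
python3 - <<'E'
from h import *
stat();print(delta(C2W((0,-164,32)),CY))
E
```

```text
t 29.35 case [   0.8 -163.2   43.3] world [ 0.5974 -0.1765  0.0433] yawdeg 3.09 xaxis [ 0.002 -0.001 -1.   ] F [ 0.61  0.08 -2.54] w 0.401 q [ 0.4   0.86 -0.27  1.73  0.36  0.6  -0.02]
(array([11.3, -0.9,  0.8]), array([ 0.   ,  0.001, -0.002]))
```

Request:
{"api": "play_rows", "payload": {"deltas": [{"dx": 4,"dy": -0.8,"dz": 0,"wx": 0,"wy": 0,"wz": 0,"hand": 10},{"dx": 8,"dy": -0.8,"dz": 0,"wx": 0,"wy": 0,"wz": 0,"hand": 10},{"dx": 11,"dy": -0.8,"dz": 0,"wx": 0,"wy": 0,"wz": 0,"hand": 10},{"dx": 12,"dy": -0.8,"dz": 0,"wx": 0,"wy": 0,"wz": 0,"hand": 10},{"dx": 12,"dy": -0.8,"dz": 0,"wx": 0,"wy": 0,"wz": 0,"hand": 10}]}}

```text
time: 29.98
tool_pos: [0.5963, -0.1764, 0.0309]
orientation: [1.17, 1.233, -1.169]
force: [0.6, 0.3, -1.6]
width: 0.401
```

Request:
{"api": "play_rows", "payload": {"deltas": [{"dx": 0.5,"dy": 0,"dz": 0,"wx": 0,"wy": 0,"wz": 0,"hand": 10},{"dx": 0.5,"dy": 0,"dz": 0,"wx": 0,"wy": 0,"wz": 0,"hand": 50},{"dx": 0.5,"dy": 0,"dz": 0,"wx": 0,"wy": 0,"wz": 0,"hand": 58},{"dx": 0.5,"dy": 0,"dz": 0,"wx": 0,"wy": 0,"wz": 0,"hand": 58},{"dx": -10,"dy": 0,"dz": 0,"wx": 0,"wy": 0,"wz": 0,"hand": 58},{"dx": -40,"dy": 0,"dz": 0,"wx": 0,"wy": 0,"wz": 0,"hand": 58},{"dx": -80,"dy": 0,"dz": 0,"wx": 0,"wy": 0,"wz": 0,"hand": 58},{"dx": -120,"dy": -10,"dz": 0,"wx": 0,"wy": 0,"wz": 0,"hand": 58},{"dx": -150,"dy": -40,"dz": 20,"wx": 0,"wy": 0,"wz": 0,"hand": 40},{"dx": -180,"dy": -80,"dz": 50,"wx": 0,"wy": 0,"wz": 0,"hand": 0},{"dx": -200,"dy": -100,"dz": 90,"wx": 0,"wy": 0,"wz": 0,"hand": 0},{"dx": -200,"dy": -120,"dz": 140,"wx": 0,"wy": 0,"wz": 0,"hand": 0},{"dx": -200,"dy": -120,"dz": 180,"wx": 0,"wy": 0,"wz": 0,"hand": 0},{"dx": -200,"dy": -120,"dz": 190,"wx": 0,"wy": 0,"wz": 0,"hand": 0}]}}

```text
time: 31.72
tool_pos: [0.4852, -0.3761, 0.2314]
orientation: [1.172, 1.229, -1.173]
force: [0.3, 0.5, 1.1]
width: 0.003
```

```bash
python3 - <<'E'
from h import *
stat(); shot('scene','s21'); shot('top','t21'); crop('t21',230,150,430,300,4,'t21a'); crop('s21',270,190,440,370,4,'s21a')
E
```

```text
t 31.73 case [-121.9 -356.5  231.4] world [ 0.4852 -0.3761  0.2314] yawdeg 2.82 xaxis [ 0.002 -0.003 -1.   ] F [0.33 0.53 1.1 ] w 0.003 q [ 0.84  0.6  -0.37  1.63  0.26  0.96  0.43]
```

View pics/s21a.png

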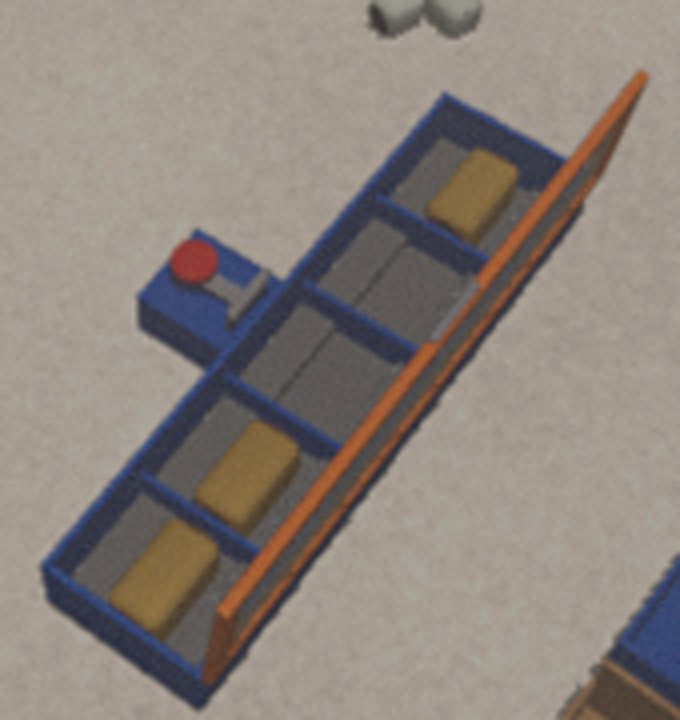

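View pics/t21a.png

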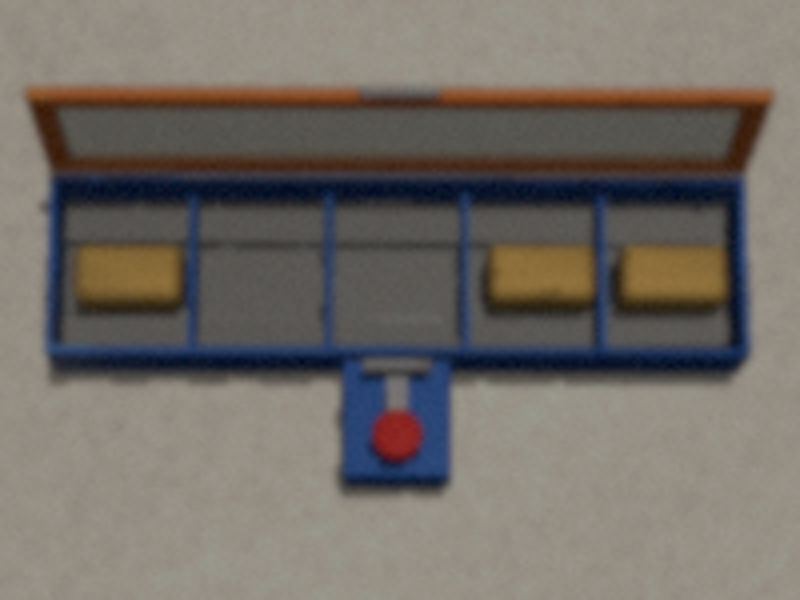

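View pics/t21.png

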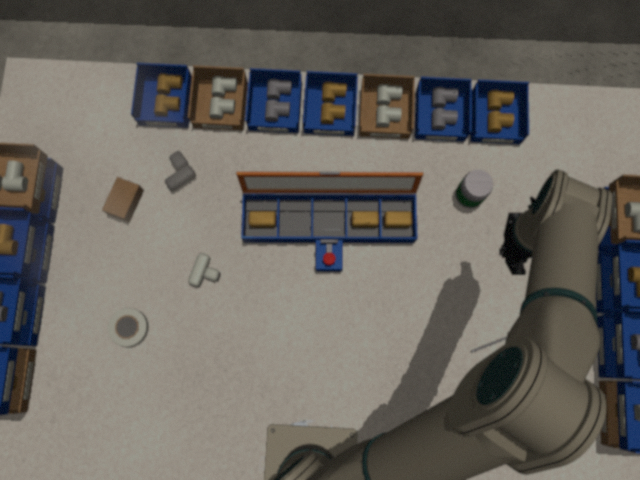

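```bash
python3 - <<'E'
from h import *
f=dict(np.load('pics/t21.npz'));g=dict(np.load('pics/s21.npz'))
def cen(s,q):
    hsv=cv2.cvtColor(cv2.imread(f'pics/{s}.png'),cv2.COLOR_BGR2HSV); m=cv2.inRange(hsv,(10,70,45),(30,255,255)); n,l,st,c=cv2.connectedComponentsWithStats(m); i=l[q[1],q[0]]; return c[i],st[i]
Pf=f['camera_matrix']@np.c_[f['R'],f['t'].ravel()];Pg=g['camera_matrix']@np.c_[g['R'],g['t'].ravel()]
for a,b in [((262,219),(388,238)),((365,219),(332,309)),((398,219),(311,334))]:
    ca,sa=cen('t21',a);cb,sb=cen('s21',b); X=cv2.triangulatePoints(Pf,Pg,ca.reshape(2,1),cb.reshape(2,1)).ravel();X=X[:3]/X[3]
    print(ca.round(1),sa,cb.round(1),sb,'case',W2C(X).round(1), [(proj(f,X)-ca).round(1),(proj(g,X)-cb).round(1)])
    for z in (23,31): 
        for y in (round(W2C(X)[1]),): print('  model z',z,(proj(f,C2W((0,y,z)))).round(1),(proj(g,C2W((0,y,z)))).round(1))
E
```

```text
[261.6 218.9] [248 211  28  17 455] [388.3 238.4] [377 227  23  24 320] case [ -1.9 162.3  30.7] [array([-0.2, -0.3]), array([-0.6,  0.2])]
  model z 23 [261.9 218.6] [387.9 240.7]
  model z 31 [261.5 217.8] [388.3 238.9]
[364.7 218.7] [351 211  28  17 441] [332.1 308.6] [319 295  26  29 440] case [ -1.4 -85.2  29.2] [array([-0.2, -0.2]), array([-0.4,  0.1])]
  model z 23 [364.2 218.6] [332.2 310.2]
  model z 31 [364.4 217.8] [332.2 308.6]
[397.7 218.9] [384 211  29  17 456] [311.3 333.9] [297 320  28  30 479] case [  -2.1 -164.5   29.8] [array([-0.2, -0.2]), array([-0.5,  0.1])]
  model z 23 [397.4 218.6] [311.5 335.9]
  model z 31 [397.8 217.7] [311.4 334.5]
```

All three couplings lie aligned in the grooves of wells 4, 1 and 0, each with x within about 2 mm of centre. Now I'll carry the closed hand around behind the lid.

Request:
{"api": "play_rows", "payload": {"deltas": [{"dx": -10,"dy": 20,"dz": -30,"wx": 0,"wy": 0,"wz": 0,"hand": 0},{"dx": -20,"dy": 48,"dz": -72,"wx": 0,"wy": 0,"wz": 0,"hand": 0},{"dx": -20,"dy": 76,"dz": -114,"wx": 0,"wy": 0,"wz": 0,"hand": 0},{"dx": -20,"dy": 104,"dz": -156,"wx": 0,"wy": 0,"wz": 0,"hand": 0},{"dx": -20,"dy": 132,"dz": -198,"wx": 0,"wy": 0,"wz": 0,"hand": 0},{"dx": -20,"dy": 160,"dz": -240,"wx": 0,"wy": 0,"wz": 0,"hand": 0},{"dx": -20,"dy": 190,"dz": -282,"wx": 0,"wy": 0,"wz": 0,"hand": 0},{"dx": -20,"dy": 220,"dz": -324,"wx": 0,"wy": 0,"wz": 0,"hand": 0},{"dx": -20,"dy": 240,"dz": -350,"wx": 0,"wy": 0,"wz": 0,"hand": 0},{"dx": -20,"dy": 242,"dz": -356,"wx": 0,"wy": 0,"wz": 0,"hand": 0},{"dx": -20,"dy": 242,"dz": -356,"wx": 0,"wy": 0,"wz": 0,"hand": 0}]}}

```text
time: 33.2
tool_pos: [0.7079, -0.0026, 0.2508]
orientation: [1.167, 1.235, -1.168]
force: [0.3, -0.8, -0.3]
width: 0.002
```

```bash
python3 - <<'E'
from h import *
stat(); shot('scene','s22'); crop('s22',250,100,450,250,4,'s22a'); print(delta(C2W((115,0,158)),CY))
E
```

```text
t 33.2 case [120.5   4.5 250.8] world [ 0.7079 -0.0026  0.2508] yawdeg 3.23 xaxis [ 0.    -0.001 -1.   ] F [ 0.25 -0.82 -0.29] w 0.002 q [ 0.15  0.73 -0.36  1.31  0.26  1.15 -0.18]
(array([92.9, -5.5,  2.7]), array([ 0.001,  0.002, -0.   ]))
```

View pics/s22.png

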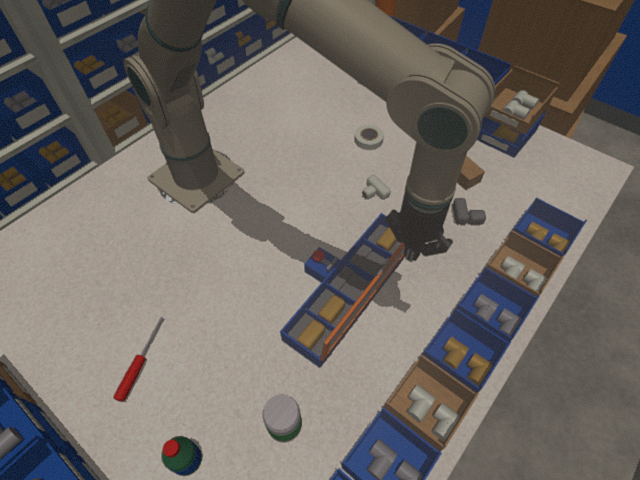

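Request:
{"api": "play_rows", "payload": {"deltas": [{"dx": 30,"dy": 0,"dz": 3,"wx": 0,"wy": 0,"wz": 0,"hand": 0},{"dx": 65,"dy": 0,"dz": 3,"wx": 0,"wy": 0,"wz": 0,"hand": 0},{"dx": 90,"dy": 0,"dz": 3,"wx": 0,"wy": 0,"wz": 0,"hand": 0},{"dx": 95,"dy": -5,"dz": 3,"wx": 0,"wy": 0,"wz": 0,"hand": 0},{"dx": 95,"dy": -15,"dz": 3,"wx": 0,"wy": 0,"wz": 0,"hand": 0},{"dx": 95,"dy": -20,"dz": 3,"wx": 0,"wy": 0,"wz": 0,"hand": 0}]}}

```text
time: 34.0
tool_pos: [0.6889, -0.0085, 0.1575]
orientation: [1.171, 1.231, -1.168]
force: [0.3, -0.3, 1.1]
width: -0.001
```

```bash
python3 - <<'E'
from h import *
stat(); shot('scene','s23'); crop('s23',320,170,470,300,5,'s23a')
E
```

```text
t 34.0 case [101.2  -0.4 157.5] world [ 0.6889 -0.0085  0.1575] yawdeg 3.06 xaxis [ 0.003 -0.001 -1.   ] F [ 0.33 -0.31  1.09] w -0.001 q [ 0.16  0.79 -0.34  1.47  0.3   0.93 -0.22]
```

View pics/s23a.png

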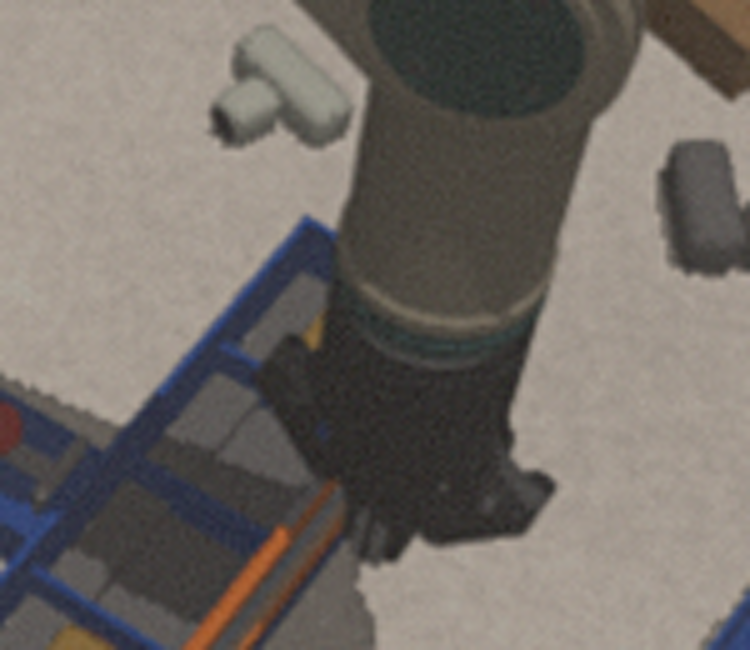

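Request:
{"api": "play_rows", "payload": {"deltas": [{"dx": 0,"dy": -8,"dz": 0,"wx": 0,"wy": 0,"wz": 0,"hand": 0},{"dx": 0,"dy": -16,"dz": 0,"wx": 0,"wy": 0,"wz": 0,"hand": 0},{"dx": 0,"dy": -24,"dz": 0,"wx": 0,"wy": 0,"wz": 0,"hand": 0},{"dx": 0,"dy": -34,"dz": 0,"wx": 0,"wy": 0,"wz": 0,"hand": 0},{"dx": 1,"dy": -44,"dz": 0,"wx": 0,"wy": 0,"wz": 0,"hand": 0},{"dx": 1,"dy": -54,"dz": 0,"wx": 0,"wy": 0,"wz": 0,"hand": 0},{"dx": 2,"dy": -63,"dz": 0,"wx": 0,"wy": 0,"wz": 0,"hand": 0}]}}

```text
time: 34.92
tool_pos: [0.6256, -0.0115, 0.1538]
orientation: [1.17, 1.233, -1.169]
force: [0.4, -0.8, -0.4]
width: -0.001
```

```bash
python3 - <<'E'
from h import *
stat(); shot('scene','s24'); crop('s24',280,150,460,300,4,'s24a')
E
```

```text
t 34.92 case [ 37.8   0.  153.8] world [ 0.6256 -0.0115  0.1538] yawdeg 3.09 xaxis [ 0.002 -0.001 -1.   ] F [ 0.41 -0.78 -0.44] w -0.001 q [ 0.18  0.71 -0.34  1.67  0.31  0.82 -0.24]
```

View pics/s24a.png

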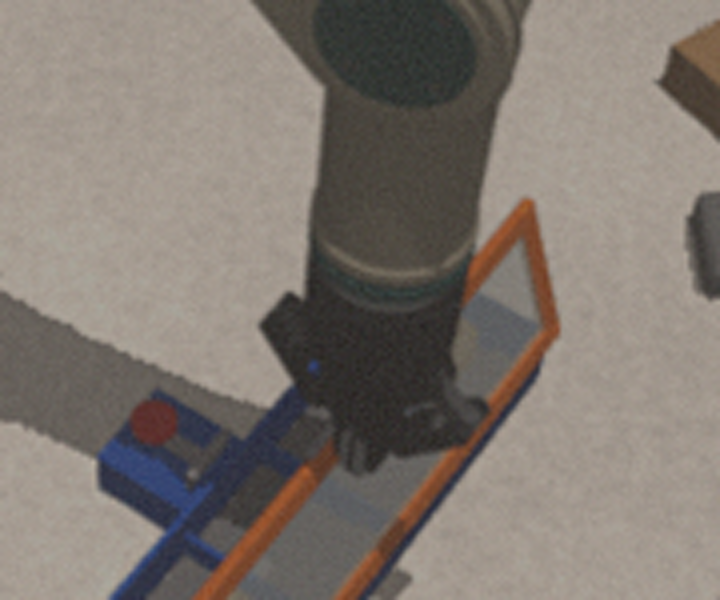

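Request:
{"api": "play_rows", "payload": {"deltas": [{"dx": 4,"dy": -12,"dz": 0,"wx": 0,"wy": 0,"wz": 0,"hand": 0},{"dx": 10,"dy": -24,"dz": 0,"wx": 0,"wy": 0,"wz": 0,"hand": 0},{"dx": 18,"dy": -35,"dz": 0,"wx": 0,"wy": 0,"wz": 0,"hand": 0},{"dx": 27,"dy": -44,"dz": 0,"wx": 0,"wy": 0,"wz": 0,"hand": 0},{"dx": 37,"dy": -52,"dz": 0,"wx": 0,"wy": 0,"wz": 0,"hand": 0},{"dx": 47,"dy": -58,"dz": 0,"wx": 0,"wy": 0,"wz": 0,"hand": 0},{"dx": 57,"dy": -63,"dz": 0,"wx": 0,"wy": 0,"wz": 0,"hand": 0},{"dx": 66,"dy": -67,"dz": 0,"wx": 0,"wy": 0,"wz": 0,"hand": 0},{"dx": 70,"dy": -69,"dz": 0,"wx": 0,"wy": 0,"wz": 0,"hand": 0}]}}

```text
time: 36.1
tool_pos: [0.5577, -0.0152, 0.0831]
orientation: [1.17, 1.232, -1.168]
force: [1.8, 0.7, 2.5]
width: 0.003
```

```bash
python3 - <<'E'
from h import *
stat(); shot('scene','s25'); crop('s25',260,150,440,300,4,'s25a')
E
```

```text
t 36.1 case [-30.2   0.   83.1] world [ 0.5577 -0.0152  0.0831] yawdeg 3.1 xaxis [ 0.002 -0.    -1.   ] F [1.79 0.71 2.46] w 0.003 q [ 0.16  0.73 -0.29  1.9   0.37  0.56 -0.32]
```

View pics/s25a.png

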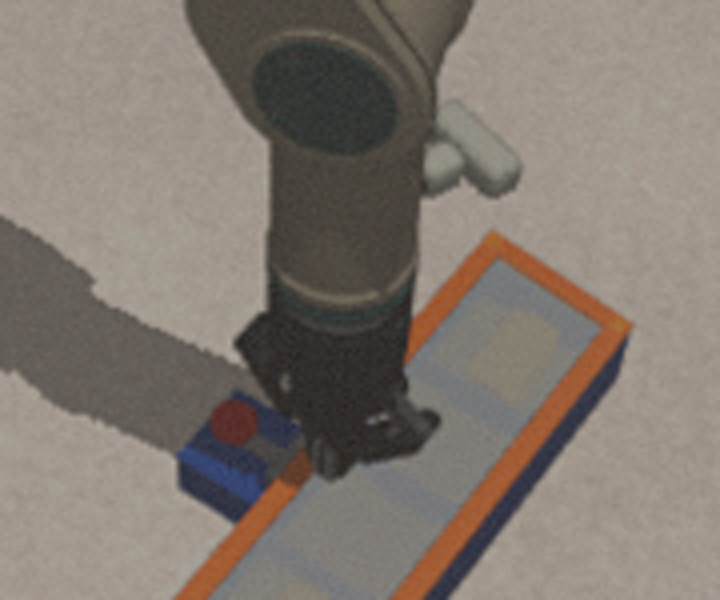

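Request:
{"api": "play_rows", "payload": {"deltas": [{"dx": 4,"dy": -1,"dz": 0,"wx": 0,"wy": 0,"wz": 0,"hand": 0},{"dx": 8,"dy": -2,"dz": 0,"wx": 0,"wy": 0,"wz": 0,"hand": 0},{"dx": 11,"dy": -2,"dz": 0,"wx": 0,"wy": 0,"wz": 0,"hand": 0},{"dx": 13,"dy": -2,"dz": 0,"wx": 0,"wy": 0,"wz": 0,"hand": 0},{"dx": 15,"dy": -2,"dz": 0,"wx": 0,"wy": 0,"wz": 0,"hand": 0},{"dx": 17,"dy": -2,"dz": 0,"wx": 0,"wy": 0,"wz": 0,"hand": 0},{"dx": 17,"dy": -2,"dz": 0,"wx": 0,"wy": 0,"wz": 0,"hand": 0}]}}

```text
time: 37.02
tool_pos: [0.5551, -0.0153, 0.0684]
orientation: [1.169, 1.232, -1.169]
force: [-4.2, 0.4, 20.3]
width: -0.002
```

```bash
python3 - <<'E'
from h import *
stat(); shot('scene','s26'); crop('s26',260,150,440,300,4,'s26a')
E
```

```text
t 37.02 case [-32.7  -0.   68.4] world [ 0.5551 -0.0153  0.0684] yawdeg 3.1 xaxis [ 0.001 -0.002 -1.   ] F [-4.22  0.35 20.33] w -0.002 q [ 0.15  0.75 -0.27  1.91  0.38  0.52 -0.33]
```

View pics/s26a.png

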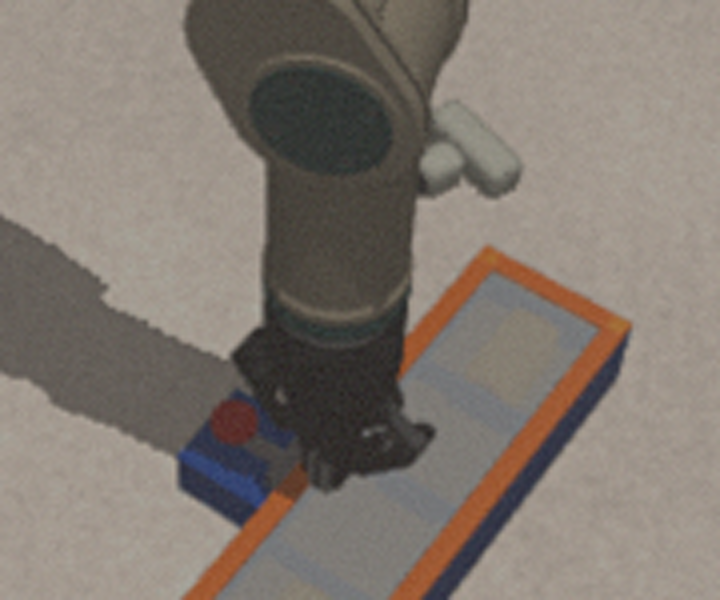

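At 20 N the lid's corner is back at scene pixel (382,212), the same as at the start. I'll lift off and check that it stays shut.

Request:
{"api": "play_rows", "payload": {"deltas": [{"dx": -5,"dy": 0,"dz": 0,"wx": 0,"wy": 0,"wz": 0,"hand": 0},{"dx": -30,"dy": 0,"dz": 0,"wx": 0,"wy": 0,"wz": 0,"hand": 0},{"dx": -80,"dy": 0,"dz": 0,"wx": 0,"wy": 0,"wz": 0,"hand": 0},{"dx": -130,"dy": 0,"dz": 20,"wx": 0,"wy": 0,"wz": 0,"hand": 0},{"dx": -170,"dy": -10,"dz": 60,"wx": 0,"wy": 0,"wz": 0,"hand": 0},{"dx": -180,"dy": -40,"dz": 110,"wx": 0,"wy": 0,"wz": 0,"hand": 0},{"dx": -180,"dy": -60,"dz": 160,"wx": 0,"wy": 0,"wz": 0,"hand": 0},{"dx": -180,"dy": -80,"dz": 210,"wx": 0,"wy": 0,"wz": 0,"hand": 0},{"dx": -180,"dy": -90,"dz": 260,"wx": 0,"wy": 0,"wz": 0,"hand": 0},{"dx": -180,"dy": -90,"dz": 310,"wx": 0,"wy": 0,"wz": 0,"hand": 0},{"dx": -180,"dy": -90,"dz": 330,"wx": 0,"wy": 0,"wz": 0,"hand": 0},{"dx": -180,"dy": -90,"dz": 330,"wx": 0,"wy": 0,"wz": 0,"hand": 0}]}}

```text
time: 38.58
tool_pos: [0.4825, -0.3503, 0.246]
orientation: [1.171, 1.233, -1.171]
force: [-0.3, -0.2, -1.3]
width: 0.003
```

```bash
python3 - <<'E'
from h import *
stat(); shot('scene','s27'); crop('s27',240,180,440,370,4,'s27a');shot('top','t27'); crop('t27',230,180,430,310,4,'t27a')
a=cv2.imread('pics/s0.png').astype(int);b=cv2.imread('pics/s27.png').astype(int); print([np.abs(a-b)[y0:y1,x0:x1].mean().round(1) for y0,y1,x0,x1 in [(205,240,375,425),(320,365,275,330),(245,285,300,345)]])
E
```

```text
t 38.58 case [-123.2 -330.6  246. ] world [ 0.4825 -0.3503  0.246 ] yawdeg 2.96 xaxis [ 0.  0. -1.] F [-0.29 -0.2  -1.27] w 0.003 q [ 0.82  0.57 -0.39  1.66  0.25  0.97  0.4 ]
[np.float64(7.0), np.float64(6.2), np.float64(6.2)]
```

View pics/s27a.png

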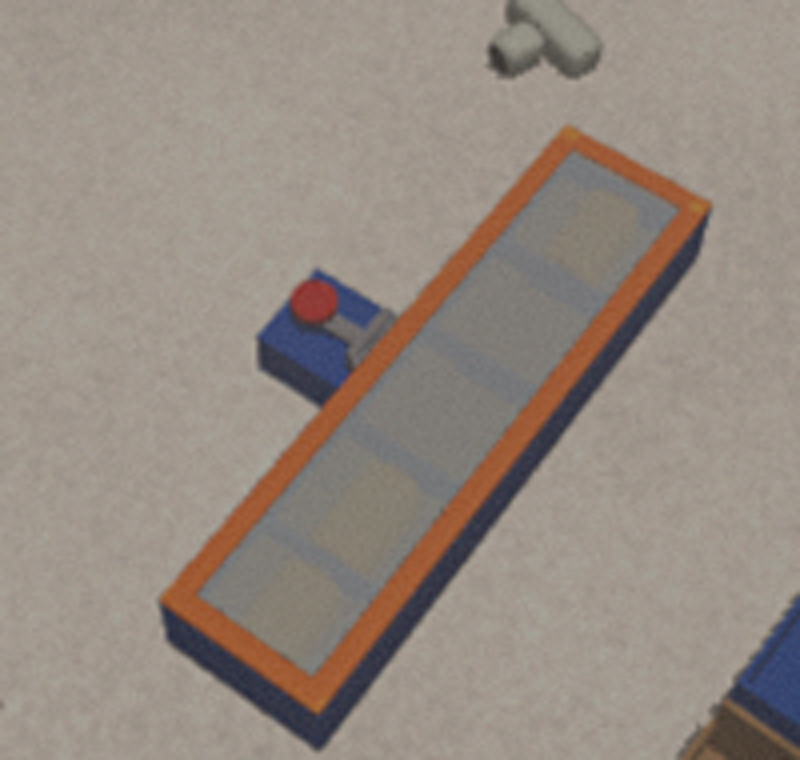

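View pics/t27.png

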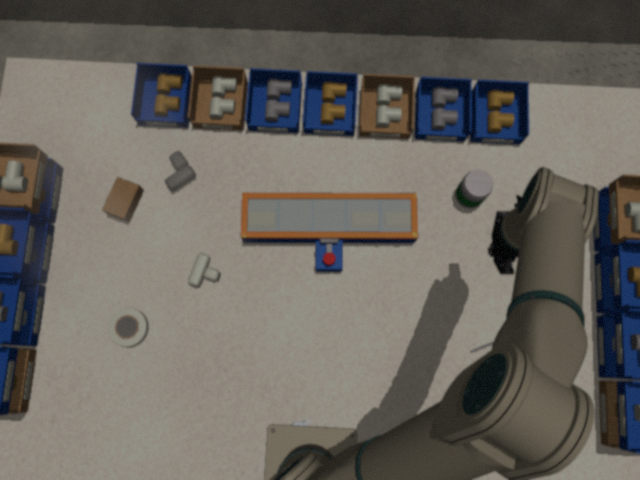

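The lid stays shut with its corners at their starting pixels. The button is out, all three couplings show through the panel in wells 4, 1 and 0, and the hand is clear. I'll hand in.

```bash
python3 -c "
from h import *
print(finish_job()); stat()"
```

```text
the job is handed in; nothing more can be done
None
the job is handed in; nothing more can be done
```

The job is handed in. All three brass couplings on the counter are in the case, the lid is shut, and the arm finished at about 39 s of the 210 s allowed. No verdict came back.

**What I did:** I pressed the red button and the lid popped up. I then held the closed fingers against its inner face until it stood still at about 1.82 rad. The couplings went one each into wells 4, 1 and 0. Last, I pushed the lid over from behind and down to its stop, with about 20 N on the tool.

**Last checks:**
- **Lid:** after I lifted off, it stayed down with its corners at the same pixels as before opening.
- **Button:** it is out again.
- **Other goods:** those in view stand where they were. The arm hid the bottle and most of the screwdriver in the last top view, and I did not work near either.
- **Hand:** it is clear of everything.

**Disagreements and failures:**
- Triangulating the coupling centres gave about 30 mm, where 23 mm is expected. I put this down to the image mask seeing mostly their top faces. The tool went down far enough to bring each coupling to about 5–6 mm above the counter without meeting a step, so I took them to be flat in the grooves.
- The contact force on the lid was too small to tell from sensor noise. I judged contact from the lid standing still well past its resting angle.
- The first move call was refused because some rows lacked keys. The arm did not move.

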